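# Pack the blue pail by its handle and fold the carton shut

### The job

Take the small blue-lidded pail out from under the wire shelf by its swing handle and set it down gently, upright, on the floor of the carton, in the opening between the folded end flaps. Then let go and fold the carton's two long flaps down flat, in whichever order suits you. Leave the shelf, the red pail and everything else on the counter undisturbed.

Things in the scene. Friction and masses are not known exactly. Their poses are not given: they have to be found in the camera images.
- pail: the white pail with a BLUE lid and band: closed tapered tub, 102 mm across the lid, 82 mm high, small ears make it 111 mm wide along its own x; 0.3 to 0.65 kg. Stands under the shelf's front, left or right of the red pail. Origin: centre of its underside, z up; its x runs ear to ear, along the handle's sleeve, within 0.4 rad of world x (straight ahead)
- pail_bail: the blue pail's swing handle: a 4 mm steel wire hoop, 116 mm wide, hinged in the ears about the pail's x, 66 mm above its underside, with a blue sleeve at the top. Snug in its ears: it stays at the lean it is given (starts within 0.35 rad of upright, to either side). Origin on the hinge axis, z points to the sleeve
- pail_grip (a point): centre of the blue sleeve at the top of that handle: 14 mm thick, 52 mm long, lying level along its own x, 60 mm from the hinge axis (126 mm above the pail's underside when the handle stands upright). Pinched here, the pail hangs level as long as the tool keeps the tilt it had when it closed
- carton: open cardboard carton, fixed, 144 mm (x) by 296 mm (y) by 146 mm high, walls and floor 4 mm. Origin: centre of its underside; x points roughly ahead, y left. The short end flaps (+y, -y) are already folded in at rim level over packed bottles; the opening left in the middle is 136 mm along x, 154 mm along y. The pail fits under the closed flaps with its handle upright
- flap_near (a joint): angle of the long flap on the robot's side of the carton: 0 = folded down flat, pi/2 = upright; starts at 2.15 to 2.5 (leaning outward), at most 2.7. Cardboard, 70 mm from crease to free edge, 292 mm long, 4 mm thick (its underside at rim height when flat); the crease has light friction, so it stays where it is left
- flap_far (a joint): angle of the long flap on the far side (+x) of the carton; same size, crease and angles as the near one, mirrored
- flap_near_hinge (a point): middle of the near flap's crease: on the carton's rim, 146 mm above the counter, 72 mm from the carton's centre towards the robot; the crease runs along the carton's y. Axes as the carton's
- flap_far_hinge (a point): middle of the far flap's crease, likewise, 72 mm from the carton's centre away from the robot
- shelf: fixed chrome wire riser shelf, 270 mm deep, 460 mm wide, underside of its deck 275 mm above the counter, 20 mm legs at y = +-230 mm. Origin on the counter under the middle of its front edge, x to the back, y left. The pails' centres stand about 15 mm behind the front edge, 90 mm left and right of the middle: the deck hangs over their handles, so the hand has to come in tilted from the front
- pail_red: bystander: the same pail with a RED lid and band, beside the blue one; origin as the blue pail's
- softener: bystander: white bottle with a blue cap, 64 mm across, 190 mm high, under the shelf behind and between the pails; origin: centre of its underside
- jar: bystander: whitish jar with a white lid, 68 mm across, 120 mm high, under the shelf, behind the left-hand pail; origin: centre of its underside
- cup: bystander: grey measuring cup with a handle, 72 mm across, 85 mm high, on the counter in front of the robot; origin: centre of its underside
- tape: bystander: roll of orange packing tape lying flat, 104 mm across, 48 mm high, on the counter left of the robot; origin: centre of its underside
- brush: bystander: wooden scrubbing brush lying bristles down, 150 by 50 mm, 44 mm high, on the counter to the right in front of the robot; origin: centre of its underside
- spray: bystander: green spray bottle with a white trigger head, 72 mm across, 212 mm high, left of the carton; origin: centre of its underside
There are look-alikes about, which are no part of the job. Leave any pink or turquoise look-alike of the pail alone.

How it is judged:
By the outcome, as a careful person would: the job done as asked, in the order asked, and still so for the second after the job is handed in, with the robot touching nothing.
It also fails if it takes over 70 s, if anything falls off the work surface, if the arm or the gripper's body presses on something with over 40 N, if the wrist force passes 120 N, or if a joint passes its speed limit or range.

### The arm

A 7-joint arm with a two-finger parallel gripper is mounted at the origin on the work surface. World frame = base frame: x ahead of the robot, y to its left, z up, the work surface at z = 0. Lengths are in m, angles in rad, forces in N, time in s.
With the tool pointing down it reaches from about 0.4 to 0.875 m from the base axis. Payload 6.5 kg.
Tool frame: the origin (TCP) lies on the centre line of the jaws, within the pads' length; the fingertips stand 8 mm ahead of it and the grasp point (between the pads) lies 11 mm behind it (ctrl.tips_ahead is the distance from the TCP to the fingertips, in m); z points along the fingers, y is the direction in which the jaws open and shut (so a half turn about z gives the same grasp; the last joint's range is limited). The gripper opens to 88 mm and grips with 3 to 60 N. Pads are 18 mm wide; open, the fingers measure 123 mm over their backs; the gripper's body (75 mm by 187 mm) begins 45 mm behind the grasp point.
Start: joints at [1.102, 0.536, -0.004, 1.538, 0.003, 1.067, -0.071], TCP at [0.255, -0.598, 0.247] pointing down, gripper open.
Joint ranges: [-2.7, 2.7], [-0.37, 2.16], [-1.27, 1.26], [0.24, 2.4], [-1.31, 4.45], [0.19, 1.91], [-2.76, 2.76]. Speed limits (rad/s): [2.39, 2.39, 3.14, 3.14, 3.14, 3.14, 3.14].

### API

Orientations are given as [roll, pitch, yaw] about the fixed x, y, z axes, in that order (R = Rz(yaw) Ry(pitch) Rx(roll)).
In Python, from cell import ctrl gives the robot as it stands.
- The arm moves only by the tool apply_moves, never from a script. Its arguments are lists of equal length, an entry for each row: "dp": the shift along the tool's x, y, z in m, a list of three; "spin": the turn about the tool's z in degrees; "grip": the finger opening in m, from 0 to 0.0881. In form: {"dp": [[dx, dy, dz], ...], "spin": [spin, ...], "grip": [grip, ...]}. A call has exactly 10 rows; each row shifts and turns the commanded pose from where the row before left it, along the tool's axes as they then stand; what a row does not reach is not made up. A row lasts 1/12 s, in which the tool goes at most 41.7 mm and 7.16 degrees, less where a joint would pass 70% of its speed; a pose out of reach is approached as far as the arm can. A call is refused whole if a number of a shift passes 0.0417 or a number of a turn 7.16, either way. A call with a gripper value outside its range is refused whole. The fingers move at their own pace and stop on an object; "force" is the grip in N (left out, the last holds). Time passes only in rows, so rows that do not move let the fingers close, or fill a call up. It gives the time, the measured TCP pose, the force and the opening at its end, in the units of the state.
- ctrl.observe(): the state, without advancing time (a new reading comes with each control period).
- ctrl.camera(name): name is "side" or "top"; returns the picture (384x512x3 uint8, red, green, blue); there is no depth.
- ctrl.camera_params(name): a dict with "K" (3x3 intrinsics, pixels), "rvec" (rotation vector, rad) and "tvec" (3), from world to camera coordinates, as OpenCV has them. Camera axes: x right, y down, z forward; pixel columns grow to the right and rows downward; lengths in m; the calibration is good to about 2 mm. A picture is of the moment at which its call begins. camera_params takes no time and is no camera call.
- ctrl.hand_in(): hands the job in, once; it reports no verdict.
The state is a dict: "clock": time; "joint_pos": joint angles; "qvel": joint speeds; "tau": joint torques, N m; "ee_pos": TCP position; "tool_rot": TCP orientation; "wrist_force": force on the tool from outside, world axes, zero at the start; "ft_torque": the same for the moment, N m; "grip_width": finger opening in m.
Only numpy, scipy, OpenCV 4.12 (cv2) and the standard library are available. Lean on these libraries where they do the work, as an engineer would, in place of code of your own. Each camera call takes 0.05 s, during which the arm holds its last target.

## Working session

There is one attempt and no reset: what is moved stays moved. The work goes in short steps, Python scripts to look and compute and a tool call to move; the robot and the scene stay as the last step left them, time stands still between calls to the robot, and variables do not carry over. Pictures are saved under pics/ and viewed, and the job is handed in when it is done.

Besides the shell and the picture viewer there is one more tool, called after "Emit:" as name([rows], argument=value, ...), one row to a line, values as JSON. apply_moves: Moves the arm, as the interface text tells. Its arguments: {"type":"object","properties":{"dp":{"type":"array","items":{"type":"array","items":{"type":"number"}}},"spin":{"type":"array","items":{"type":"number"}},"grip":{"type":"array","items":{"type":"number"}},"force":{"type":"number"}},"required":["dp","spin","grip"]}

```bash
mkdir -p pics; ls
python3 - <<'E'
from cell import ctrl
import cv2
print(ctrl.observe())
for n in("side","top"):
    im=ctrl.camera(n); cv2.imwrite(f"pics/{n}0.png",im[:,:,::-1])
    p=ctrl.camera_params(n); print(n,p)
    R=cv2.Rodrigues(p["rvec"])[0]; print(-R.T@p["tvec"].ravel() if hasattr(p["tvec"],'ravel') else 0)
E
```

```text
pics
{'clock': 0.0, 'joint_pos': array([ 1.10180831,  0.53715449, -0.00445211,  1.53885815,  0.00260351,
        1.067283  , -0.07121648]), 'qvel': array([-0.0003688 , -0.00034827, -0.00016148,  0.00180306,  0.00160619,
       -0.00044813,  0.00080244]), 'tau': array([-7.90489253e-05, -5.70987368e+01,  9.90924686e-01, -2.51604331e+01,
       -5.61308744e-02,  1.80208893e-02,  1.03746202e-04]), 'ee_pos': array([ 0.25455024, -0.59743996,  0.24585234]), 'tool_rot': array([-3.13989977e+00,  1.20916881e-04,  4.02856833e-01]), 'wrist_force': array([ 0.67166492, -0.38515834,  0.50913791]), 'ft_torque': array([-0.05743701,  0.05570672, -0.01050563]), 'grip_width': 0.08820818769658496}
side {'K': array([[435.47654014,   0.        , 258.66594565],
       [  0.        , 435.47654014, 186.08655405],
       [  0.        ,   0.        ,   1.        ]]), 'rvec': array([ 0.98966671, -2.55406391,  0.91341955]), 'tvec': array([0.39771582, 0.32418839, 1.4161013 ])}
[-0.15654481  0.74126873  1.30178081]
top {'K': array([[441.18982297,   0.        , 252.69322716],
       [  0.        , 441.18982297, 187.76479915],
       [  0.        ,   0.        ,   1.        ]]), 'rvec': array([ 2.12362369, -2.13552375,  0.13527058]), 'tvec': array([0.04350141, 0.54976048, 1.29754833])}
[0.34547785 0.00582447 1.36688396]
```

View pics/side0.png

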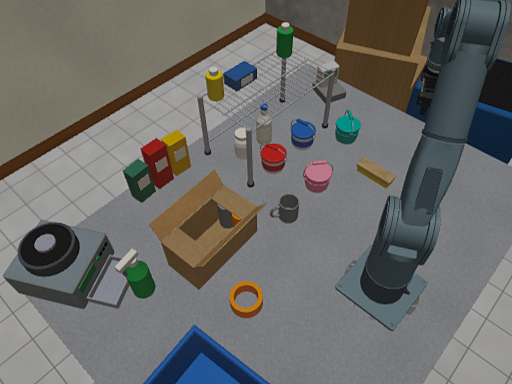

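View pics/top0.png

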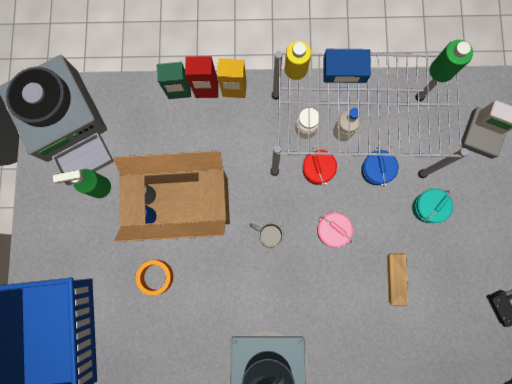

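Candidates for the target: blue-lid pail (top 380,168; side 303,132), red pail (top 320,167), pink look-alike (top 335,230), turquoise look-alike (top 433,206). By the description I choose the blue one under the shelf front, right of the red pail, and will check it in a close crop.

```bash
cat > h.py <<'E'
import numpy as np, cv2
from cell import ctrl
P={n:ctrl.camera_params(n) for n in("side","top")}
def ray(n,u,v):
    p=P[n];R=cv2.Rodrigues(p["rvec"])[0];c=-R.T@p["tvec"]
    d=R.T@np.linalg.inv(p["K"])@np.array([u,v,1.]);return c,d/np.linalg.norm(d)
def pl(n,u,v,z):
    c,d=ray(n,u,v);return c+d*(z-c[2])/d[2]
def tri(us,ut):
    c1,d1=ray("side",*us);c2,d2=ray("top",*ut)
    A=np.stack([d1,-d2],1);s=np.linalg.lstsq(A,c2-c1,rcond=None)[0]
    a=c1+s[0]*d1;b=c2+s[1]*d2;return (a+b)/2,np.linalg.norm(a-b)
def px(n,X):
    p=P[n];return cv2.projectPoints(np.atleast_2d(np.array(X,float)),p["rvec"],p["tvec"],p["K"],None)[0][:,0]
def crop(im,x0,y0,x1,y1,f,name):
    cv2.imwrite(name,cv2.resize(im[y0:y1,x0:x1,::-1],None,fx=f,fy=f,interpolation=cv2.INTER_CUBIC))
E
python3 - <<'E'
import cv2,numpy as np
S=cv2.imread("pics/side0.png");T=cv2.imread("pics/top0.png")
a=cv2.resize(S[100:200,250:350],None,fx=5,fy=5,interpolation=cv2.INTER_CUBIC)
b=cv2.resize(T[130:210,300:420][:, 40:],None,fx=6.25,fy=6.25,interpolation=cv2.INTER_CUBIC)
b=cv2.resize(T[140:200,345:405],None,fx=6,fy=6,interpolation=cv2.INTER_CUBIC)
o=np.zeros((500,800,3),np.uint8);o[:500,:430]=a[:,:430];o[:360,435:795]=b;cv2.imwrite("pics/c1.png",o)
o=cv2.resize(T[140:250,105:240],None,fx=5.5,fy=5.5,interpolation=cv2.INTER_CUBIC);cv2.imwrite("pics/c2.png",o[:600])
E
```

```text
(no output)
```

View pics/c1.png

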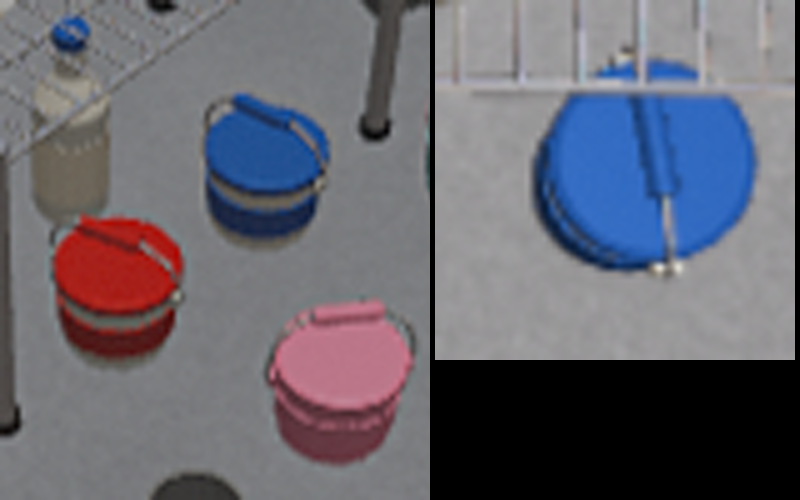

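View pics/c2.png

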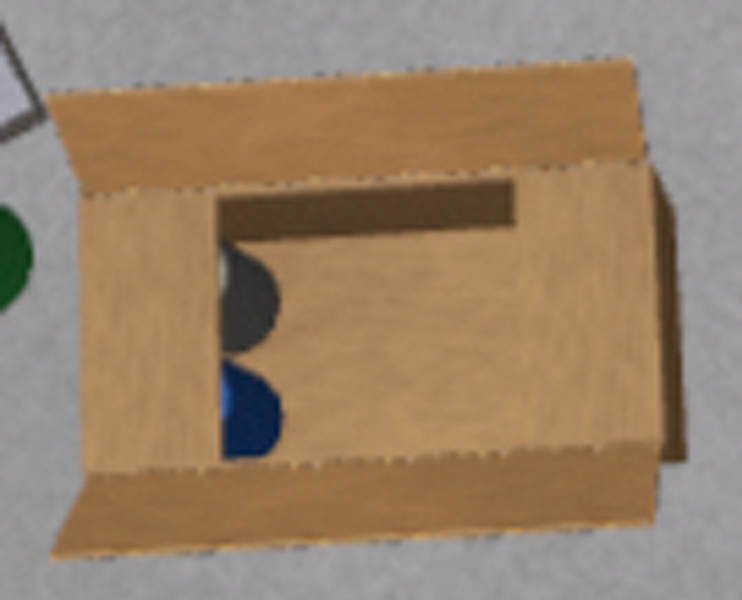

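Run:
```python
from h import *
np.set_printoptions(precision=4,suppress=True)
T=cv2.imread("pics/top0.png");S=cv2.imread("pics/side0.png")
print("sleeve front",tri((308.6,125),(383.7,172.5)));print("sleeve back",tri((297,120),(378.7,155.5)))
print("front ear",tri((250+321/5,100+185/5),(345+(665-435)/6,140+268/6)), pl("top",345+(665-435)/6,140+268/6,.066))
# lid circle in top
for n,I in(("top",T),("side",S)):
    h=cv2.cvtColor(I,cv2.COLOR_BGR2HSV);m=((h[...,0]>100)&(h[...,0]<120)&(h[...,1]>150)&(h[...,2]>120)).astype(np.uint8)
    box=(slice(140,200),slice(345,405)) if n=="top" else (slice(105,160),slice(285,320))
    mm=np.zeros_like(m);mm[box]=m[box]
    c=max(cv2.findContours(mm,0,2)[0],key=cv2.contourArea);print(n,cv2.boundingRect(c),cv2.minEnclosingCircle(c), [cv2.fitEllipse(c)])
    (u,v),_=cv2.minEnclosingCircle(c);print("lid ctr",pl(n,u,v,.08))
for nm,u,v in(("nl",120.5,226.4),("nr",225,220.5),("fl",119.5,175),("fr",223,169.5)):
    print(nm,pl("top",u,v,.146))
print("open L,R",pl("top",144.5,200,.146),pl("top",198.6,197,.146))
# flap edges (free): corners
for nm,u,v in(("nl",50,558),("nr",655,523),("fl",47,97),("fr",632,60)):
    print(nm,[pl("top",105+u/5.5,140+v/5.5,z) for z in(.18,.2)])
# shelf front edge
print("shelf",[pl("top",u,v,.28) for u,v in((278,155),(345+20/6,140+92/6),(404,154),(463,156))])
print("red",pl("top",320,167,.08),"pink",pl("top",335,230,.08),"cup",pl("top",270,236,.085),"spray",pl("top",67,178,.2),"softcap",pl("top",353,113,.19))
```

```text
sleeve front (array([ 0.5787, -0.3365,  0.1189]), np.float64(0.0018079189581902508))
sleeve back (array([ 0.6272, -0.3228,  0.1254]), np.float64(0.0013365256920229056))
front ear (array([ 0.5534, -0.3494,  0.0599]), np.float64(0.0007430468002502442)) [ 0.5527 -0.3476  0.066 ]
top (363, 156, 35, 28) ((379.86712646484375, 166.9819793701172), 17.597820281982422) [((380.33563232421875, 168.30735778808594), (27.45842170715332, 34.96449661254883), 87.05274963378906)]
lid ctr [ 0.6034 -0.3362  0.08  ]
side (291, 122, 23, 16) ((302.25, 130.0833282470703), 11.441376686096191) [((301.43414306640625, 130.51321411132812), (13.184118270874023, 22.568618774414062), 109.59410095214844)]
lid ctr [ 0.6024 -0.3313  0.08  ]
nl [0.428  0.4065 0.146 ]
nr [0.4428 0.1149 0.146 ]
fl [0.5736 0.4156 0.146 ]
fr [0.5869 0.1214 0.146 ]
open L,R [0.5016 0.3417 0.146 ] [0.509  0.1894 0.146 ]
nl [array([0.3852, 0.4111, 0.18  ]), array([0.3846, 0.4042, 0.2   ])]
nr [array([0.4009, 0.1141, 0.18  ]), array([0.4   , 0.1122, 0.2   ])]
fl [array([0.6164, 0.4229, 0.18  ]), array([0.6118, 0.4159, 0.2   ])]
fr [array([0.6326, 0.1271, 0.18  ]), array([0.6277, 0.1251, 0.2   ])]
shelf [array([ 0.5964, -0.0298,  0.28  ]), array([ 0.5938, -0.2059,  0.28  ]), array([ 0.5959, -0.3445,  0.28  ]), array([ 0.5893, -0.4897,  0.28  ])]
red [ 0.6049 -0.1602  0.08  ] pink [ 0.4187 -0.1985  0.08  ] cup [ 0.4021 -0.0102  0.085 ] spray [0.5564 0.541  0.2   ] softcap [ 0.7336 -0.2406  0.19  ]
```

The crop shows the blue pail with its sleeve running from about (308,125) to (297,120) in the side picture, and (384,172) to (379,155) in the top one, which puts it just under the deck edge. It has a blue lid and stands right of the red pail, so it is the right one.

It's at about (0.603,-0.334) with yaw about 0.26. The moves give no tilt directly, so I'll first lift clear and see how the arm behaves at its reach limit.

Emit:
apply_moves([
  [0, 0, -0.035],
  [0, 0, -0.035],
  [0, 0, -0.035],
  [0, 0, -0.035],
  [0, 0, -0.035],
  [0, 0, -0.035],
  [0.02, 0, -0.03],
  [0.02, -0.01, -0.03],
  [0.02, -0.02, -0.02],
  [0.02, -0.02, -0.02],
], spin=[1, 1, 1, 1, 1, 1, 1, 1, 1, 1], grip=[0.088, 0.088, 0.088, 0.088, 0.088, 0.088, 0.088, 0.088, 0.088, 0.088])

```text
clock: 0.93
ee_pos: [0.3195, -0.5275, 0.5575]
tool_rot: [-3.142, 0.0, 0.227]
wrist_force: [-0.3, 1.4, -0.1]
grip_width: 0.0881
```

Run:
```python
from cell import ctrl
o=ctrl.observe()
for k in("clock","joint_pos","ee_pos","tool_rot"):print(k,o[k])
```

```text
clock 0.9333
joint_pos [ 0.94055878  0.34850947  0.01969102  1.09906954 -0.00671191  1.69412888
 -0.38585304]
ee_pos [ 0.31948877 -0.52754397  0.55749993]
tool_rot [-3.14156468e+00  7.94429720e-05  2.26702315e-01]
```

Emit:
apply_moves([
  [0.025, -0.032, 0],
  [0.025, -0.032, 0],
  [0.025, -0.032, 0],
  [0.025, -0.032, 0],
  [0.025, -0.032, 0],
  [0.025, -0.032, 0],
  [0.025, -0.032, 0],
  [0.025, -0.032, 0],
  [0.025, -0.032, 0],
  [0.025, -0.032, 0],
], spin=[0, 0, 0, 0, 0, 0, 0, 0, 0, 0], grip=[0.088, 0.088, 0.088, 0.088, 0.088, 0.088, 0.088, 0.088, 0.088, 0.088])

```text
clock: 1.77
ee_pos: [0.4903, -0.158, 0.5565]
tool_rot: [-3.142, 0.0, 0.228]
wrist_force: [1.2, -0.7, -0.1]
grip_width: 0.0879
```

Emit:
apply_moves([
  [0.01, -0.03, -0.01],
  [0.01, -0.03, -0.01],
  [0.01, -0.03, -0.01],
  [0.01, 0, -0.03],
  [0.01, 0, -0.03],
  [0.01, 0, -0.03],
  [0.01, 0, -0.03],
  [0.01, 0, -0.03],
  [0.01, 0, -0.03],
  [0.01, 0, -0.03],
], spin=[0, 0, 0, 0, 0, 0, 0, 0, 0, 0], grip=[0.088, 0.088, 0.088, 0.088, 0.088, 0.088, 0.088, 0.088, 0.088, 0.088])

```text
clock: 2.6
ee_pos: [0.5423, -0.057, 0.6891]
tool_rot: [3.129, -0.046, 0.222]
wrist_force: [0.3, -0.8, -0.2]
grip_width: 0.0879
```

Run:
```python
from cell import ctrl
o=ctrl.observe()
for k in("clock","joint_pos","ee_pos","tool_rot"):print(k,o[k])
```

```text
clock 2.6
joint_pos [-0.25617952  0.23257656  0.40413627  0.96926722 -0.10031411  1.90873012
 -1.24879287]
ee_pos [ 0.54226848 -0.05703068  0.68914959]
tool_rot [ 3.12862229 -0.04573301  0.22188066]
```

The limit does tilt the tool, with the tips outward, which is the tilt I need. I'll push further.

Emit:
apply_moves([
  [0.02, 0, -0.04],
  [0.02, 0, -0.04],
  [0.02, 0, -0.04],
  [0.02, 0, -0.04],
  [0.02, 0, -0.04],
  [0.02, 0, -0.04],
  [0.02, 0, -0.04],
  [0.02, 0, -0.04],
  [0.02, 0, -0.04],
  [0.02, 0, -0.04],
], spin=[0, 0, 0, 0, 0, 0, 0, 0, 0, 0], grip=[0.088, 0.088, 0.088, 0.088, 0.088, 0.088, 0.088, 0.088, 0.088, 0.088])

```text
clock: 3.43
ee_pos: [0.5834, -0.0081, 0.8321]
tool_rot: [3.037, -0.361, 0.244]
wrist_force: [0.1, 0.3, 0.0]
grip_width: 0.0882
```

Run:
```python
from cell import ctrl
o=ctrl.observe()
for k in("clock","joint_pos","ee_pos","tool_rot"):print(k,o[k])
```

```text
clock 3.4333
joint_pos [-0.33664269  0.26103347  0.45708159  0.61688849 -0.13700623  1.90865223
 -1.33138307]
ee_pos [ 0.58340743 -0.00807879  0.83210322]
tool_rot [ 3.03741667 -0.36121347  0.24359245]
```

Emit:
apply_moves([
  [0.02, 0, -0.04],
  [0.02, 0, -0.04],
  [-0.01, 0, 0.04],
  [-0.01, 0, 0.04],
  [-0.01, 0, 0.04],
  [-0.01, 0, 0.04],
  [-0.01, 0, 0.04],
  [-0.01, 0, 0.04],
  [-0.01, 0, 0.04],
  [-0.01, 0, 0.04],
], spin=[0, 0, 0, 0, 0, 0, 0, 0, 0, 0], grip=[0.088, 0.088, 0.088, 0.088, 0.088, 0.088, 0.088, 0.088, 0.088, 0.088])

```text
clock: 4.27
ee_pos: [0.6403, -0.0224, 0.5435]
tool_rot: [3.021, -0.424, 0.25]
wrist_force: [1.2, 0.2, 0.5]
grip_width: 0.088
```

```bash
cat > st.py <<'E'
from h import *
from scipy.spatial.transform import Rotation as Ro
np.set_printoptions(precision=4,suppress=True)
o=ctrl.observe()
R=Ro.from_euler("xyz",o["tool_rot"]).as_matrix()
if __name__=="__main__":
    for k in("clock","joint_pos","ee_pos","tool_rot","wrist_force","grip_width"):print(k,o[k])
    print("x",R[:,0],"y",R[:,1],"z",R[:,2])
E
python3 st.py
```

```text
clock 4.2667
joint_pos [-0.4736  0.1055  0.4727  1.517  -0.03    1.0914 -1.3528]
ee_pos [ 0.6403 -0.0224  0.5435]
tool_rot [ 3.0211 -0.4238  0.2499]
wrist_force [1.1633 0.1608 0.4673]
grip_width 0.08797086671463686
x [0.8832 0.2254 0.4112] y [ 0.1976 -0.9741  0.1096] z [ 0.4253 -0.0155 -0.9049]
```

The tilt of 0.44 rad persists, and tool x lies along the sleeve's direction. Next I'll work out the approach.

```bash
cat > go.py <<'E'
from st import *
import sys
# usage: go.py x y z [x y z ...] : deltas in tool axes for TCP waypoints
a=list(map(float,sys.argv[1:]));p=o["ee_pos"]
for i in range(0,len(a),3):
    q=np.array(a[i:i+3]);d=R.T@(q-p);print(q,"d",d,"rows",np.abs(d).max()/.04,np.linalg.norm(d)/.0417);p=q
E
python3 - <<'E'
from st import *
G=np.array([.599,-.331,.122]);T=G+.011*R[:,2];print("TCP",T,"pre",T-.15*R[:,2])
E
python3 go.py .54 -.33 .40  .5399 -.3288 .2477 .6037 -.3312 .112
```

```text
TCP [ 0.6037 -0.3312  0.112 ] pre [ 0.5399 -0.3288  0.2478]
[ 0.54 -0.33  0.4 ] d [-0.217   0.2641  0.092 ] rows 6.6015499761573375 8.487201903043362
[ 0.5399 -0.3288  0.2477] d [-0.0624 -0.0179  0.1378] rows 3.4439671211605107 3.652392332542885
[ 0.6037 -0.3312  0.112 ] d [0.     0.0001 0.15  ] rows 3.749223576502382 3.5963780205222156
```

Emit:
apply_moves([
  [-0.022, 0.026, 0.009],
  [-0.022, 0.026, 0.009],
  [-0.022, 0.026, 0.009],
  [-0.022, 0.026, 0.009],
  [-0.022, 0.026, 0.009],
  [-0.022, 0.026, 0.009],
  [-0.022, 0.026, 0.009],
  [-0.021, 0.027, 0.01],
  [-0.021, 0.027, 0.01],
  [-0.021, 0.027, 0.01],
], spin=[0, 0, 0, 0, 0, 0, 0, 0, 0, 0], grip=[0.088, 0.088, 0.088, 0.088, 0.088, 0.088, 0.088, 0.088, 0.088, 0.088])

```text
clock: 5.1
ee_pos: [0.5398, -0.3303, 0.4005]
tool_rot: [3.02, -0.424, 0.25]
wrist_force: [0.2, -0.4, 0.9]
grip_width: 0.0878
```

Emit:
apply_moves([
  [-0.01, -0.003, 0.023],
  [-0.01, -0.003, 0.023],
  [-0.01, -0.003, 0.023],
  [-0.01, -0.003, 0.023],
  [-0.011, -0.003, 0.023],
  [-0.011, -0.003, 0.023],
  [0, 0, 0],
  [0, 0, 0],
  [0, 0, 0],
  [0, 0, 0],
], spin=[0, 0, 0, 0, 0, 0, 0, 0, 0, 0], grip=[0.07, 0.06, 0.05, 0.05, 0.05, 0.05, 0.05, 0.05, 0.05, 0.05])

```text
clock: 5.93
ee_pos: [0.5417, -0.3284, 0.2507]
tool_rot: [3.018, -0.426, 0.251]
wrist_force: [-0.4, 0.3, -0.5]
grip_width: 0.0503
```

```bash
python3 st.py; python3 go.py .6037 -.3312 .112
python3 - <<'E'
from h import *
a=ctrl.camera("side");crop(a,230,60,380,200,4,"pics/s1.png")
a=ctrl.camera("top");crop(a,320,110,440,210,5,"pics/t1.png")
E
```

```text
clock 5.9333
joint_pos [ 0.155   0.3804  0.5408  1.9359 -0.7803  0.6355 -0.1328]
ee_pos [ 0.5417 -0.3284  0.2507]
tool_rot [ 3.018  -0.4255  0.251 ]
wrist_force [-0.4312  0.3392 -0.4894]
grip_width 0.05025355695118777
x [0.8823 0.2263 0.4128] y [ 0.1972 -0.9739  0.1123] z [ 0.4274 -0.0176 -0.9039]
[ 0.6037 -0.3312  0.112 ] d [-0.0032 -0.0007  0.1519] rows 3.798162719887862 3.6441588735735
```

View pics/s1.png

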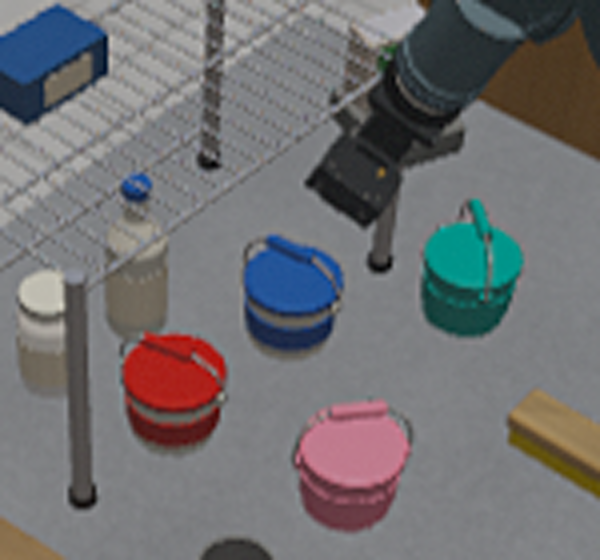

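View pics/t1.png

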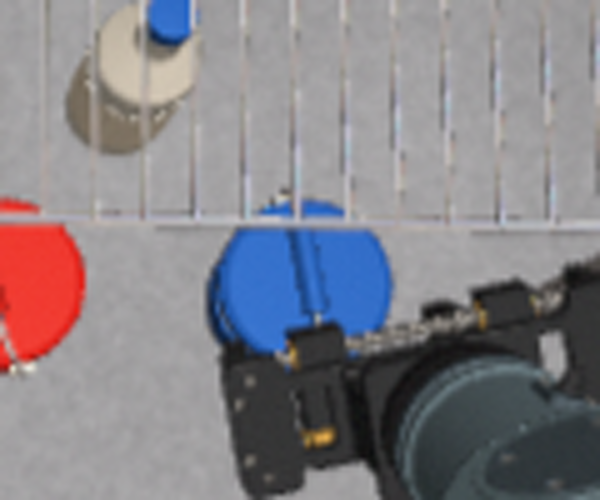

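Run:
```python
from st import *
p=o["ee_pos"]
for q in (p,p+.008*R[:,2],p-.056*R[:,2],[.6037,-.3312,.112],[.599,-.331,.122]):
    print(np.array(q),"top crop",(px("top",q)[0]-[320,110])*5,"side crop",(px("side",q)[0]-[230,60])*4)
```

```text
[ 0.5415 -0.3281  0.2503] top crop [375.508  337.7172] side crop [350.7478 176.9443]
[ 0.5449 -0.3283  0.2431] top crop [371.3087 333.6295] side crop [347.1701 181.3568]
[ 0.5176 -0.3272  0.301 ] top crop [406.5864 367.9695] side crop [376.7062 144.9285]
[ 0.6037 -0.3312  0.112 ] top crop [304.9653 273.4513] side crop [290.1014 256.3231]
[ 0.599 -0.331  0.122] top crop [309.5703 277.9478] side crop [294.3423 251.0814]
```

Emit:
apply_moves([
  [-0.003, 0, 0.02],
  [-0.003, -0.001, 0.02],
  [0, 0, 0.02],
  [0, 0, 0.02],
  [0, 0, 0.02],
  [0, 0, 0.02],
  [0, 0, 0.016],
  [0, 0, 0.016],
  [0, 0, 0],
  [0, 0, 0],
], spin=[0, 0, 0, 0, 0, 0, 0, 0, 0, 0], grip=[0.05, 0.05, 0.05, 0.05, 0.05, 0.05, 0.05, 0.05, 0.05, 0.05])

```text
clock: 6.87
ee_pos: [0.6, -0.3305, 0.1087]
tool_rot: [3.021, -0.423, 0.25]
wrist_force: [0.7, -0.8, 0.8]
grip_width: 0.0501
```

```bash
python3 st.py
python3 - <<'E'
from h import *
a=ctrl.camera("side");crop(a,230,60,380,200,4,"pics/s2.png")
a=ctrl.camera("top");crop(a,320,110,440,210,5,"pics/t2.png")
E
```

```text
clock 6.8667
joint_pos [ 0.302   0.6532  0.3083  1.8817 -1.0735  0.4368  0.1176]
ee_pos [ 0.6    -0.3305  0.1087]
tool_rot [ 3.0206 -0.4233  0.2504]
wrist_force [ 0.735  -0.7873  0.8368]
grip_width 0.05006731192017158
x [0.8833 0.2259 0.4108] y [ 0.198 -0.974  0.11 ] z [ 0.4249 -0.0159 -0.9051]
```

View pics/s2.png

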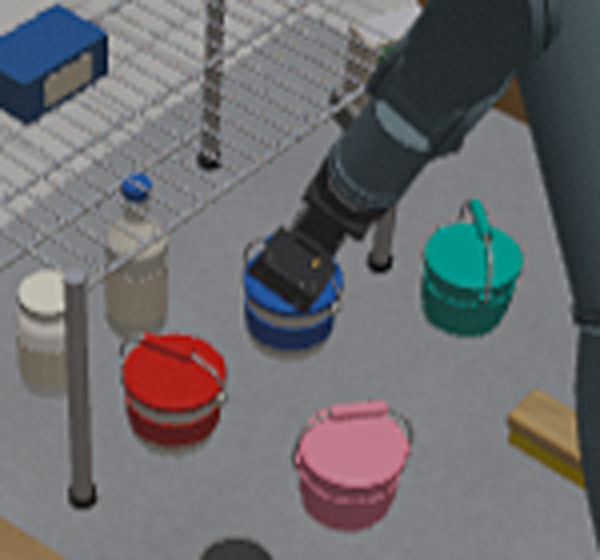

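View pics/t2.png

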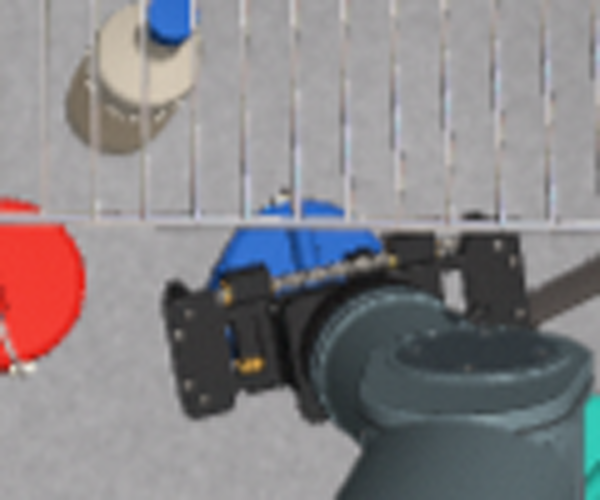

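Emit:
apply_moves([
  [0, 0, 0],
  [0, 0, 0],
  [0, 0, 0],
  [0, 0, 0],
  [0, 0, 0],
  [0, 0, 0],
  [0, 0, 0],
  [0, 0, 0],
  [0, 0, 0],
  [0, 0, 0],
], spin=[0, 0, 0, 0, 0, 0, 0, 0, 0, 0], grip=[0.03, 0.01, 0, 0, 0, 0, 0, 0, 0, 0], force=40)

```text
clock: 7.8
ee_pos: [0.5999, -0.3308, 0.1085]
tool_rot: [3.02, -0.423, 0.25]
wrist_force: [-0.3, -1.0, 2.0]
grip_width: 0.0107
```

```bash
python3 st.py;python3 go.py .594 -.3305 .122 .45 -.3305 .14
```

```text
clock 7.8
joint_pos [ 0.3025  0.6532  0.3081  1.8821 -1.0745  0.436   0.1185]
ee_pos [ 0.5999 -0.3308  0.1085]
tool_rot [ 3.0202 -0.4234  0.2499]
wrist_force [-0.2967 -1.0449  1.9674]
grip_width 0.010676975710952382
x [0.8834 0.2255 0.4109] y [ 0.1972 -0.9741  0.1104] z [ 0.4251 -0.0165 -0.905 ]
[ 0.594  -0.3305  0.122 ] d [ 0.0004  0.0001 -0.0147] rows 0.3666660306542074 0.351864400703256
[ 0.45   -0.3305  0.14  ] d [-0.1198 -0.0264 -0.0775] rows 2.9952983669206317 3.480111258258366
```

Emit:
apply_moves([
  [0, 0, -0.003],
  [0, 0, -0.003],
  [0, 0, -0.003],
  [0, 0, -0.003],
  [0, 0, -0.003],
  [0, 0, -0.003],
  [0, 0, -0.003],
  [0, 0, 0],
  [0, 0, 0],
  [0, 0, 0],
], spin=[0, 0, 0, 0, 0, 0, 0, 0, 0, 0], grip=[0, 0, 0, 0, 0, 0, 0, 0, 0, 0])

```text
clock: 8.63
ee_pos: [0.5909, -0.3301, 0.1273]
tool_rot: [3.021, -0.423, 0.25]
wrist_force: [0.2, 0.6, -2.8]
grip_width: 0.0107
```

```bash
python3 st.py
python3 - <<'E'
from h import *
a=ctrl.camera("side");crop(a,230,60,380,200,4,"pics/s3.png")
E
```

```text
clock 8.6333
joint_pos [ 0.2841  0.6155  0.3399  1.8982 -1.0411  0.4615  0.0894]
ee_pos [ 0.5909 -0.3301  0.1273]
tool_rot [ 3.0207 -0.4232  0.2501]
wrist_force [ 0.1602  0.6441 -2.7649]
grip_width 0.010673819036527149
x [0.8834 0.2256 0.4106] y [ 0.1977 -0.9741  0.11  ] z [ 0.4248 -0.016  -0.9051]
```

View pics/s3.png

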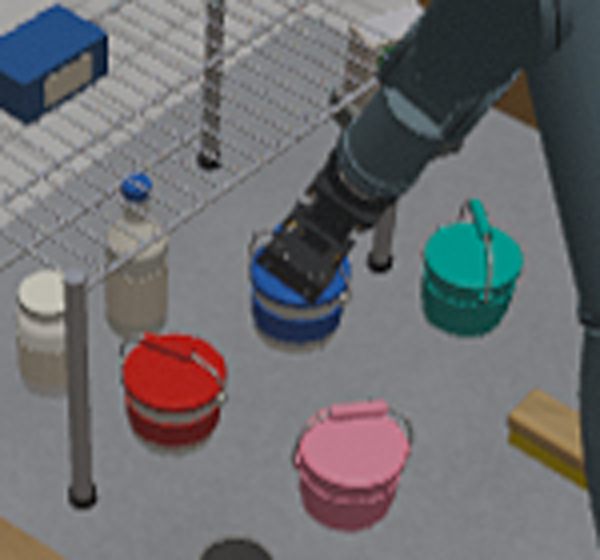

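The pail is held and about 19 mm up, and the wrist reads roughly 4.5 N. With this tilt the gripper body would foul the carton's near rim. So I'll bring the pail forward, set it down in clear space, straighten the tool at the near reach limit, and take the handle again vertically.

```bash
python3 go.py .466 -.345 .135 .466 -.345 .11
python3 - <<'E'
from h import *
print("turq lid",pl("top",433,207,.08),"brush",pl("top",398,279,.044))
E
```

```text
[ 0.466 -0.345  0.135] d [-0.1105 -0.0093 -0.0598] rows 2.7624759064217166 3.0214415591874495
[ 0.466 -0.345  0.11 ] d [-0.0103 -0.0027  0.0226] rows 0.5657377222829506 0.5995203836930457
turq lid [ 0.48377431 -0.48357194  0.08      ] brush [ 0.27736276 -0.38251256  0.044     ]
```

Emit:
apply_moves([
  [-0.008, -0.001, -0.005],
  [-0.014, -0.001, -0.007],
  [-0.015, -0.001, -0.008],
  [-0.015, -0.001, -0.008],
  [-0.015, -0.001, -0.008],
  [-0.015, -0.001, -0.008],
  [-0.015, -0.001, -0.008],
  [-0.01, -0.001, -0.005],
  [-0.006, -0.001, -0.002],
  [0, 0, 0],
], spin=[0, 0, 0, 0, 0, 0, 0, 0, 0, 0], grip=[0, 0, 0, 0, 0, 0, 0, 0, 0, 0])

```text
clock: 9.52
ee_pos: [0.4622, -0.3466, 0.1332]
tool_rot: [3.021, -0.422, 0.247]
wrist_force: [0.2, 0.5, -3.7]
grip_width: 0.011
```

```bash
python3 st.py;python3 go.py .464 -.34 .12;  python3 - <<'E'
from h import *
a=ctrl.camera("side");crop(a,230,60,380,200,4,"pics/s4.png")
E
```

```text
clock 9.5167
joint_pos [ 0.4905  0.4834  0.273   2.1115 -1.1214  0.4385  0.3712]
ee_pos [ 0.4622 -0.3466  0.1332]
tool_rot [ 3.0209 -0.4223  0.2473]
wrist_force [ 0.2412  0.5345 -3.6638]
grip_width 0.010995114718560182
x [0.8844 0.2233 0.4099] y [ 0.1952 -0.9746  0.1098] z [ 0.424  -0.0172 -0.9055]
[ 0.464 -0.34   0.12 ] d [-0.0023 -0.0075  0.0126] rows 0.314792971311104 0.35608049281632975
```

View pics/s4.png

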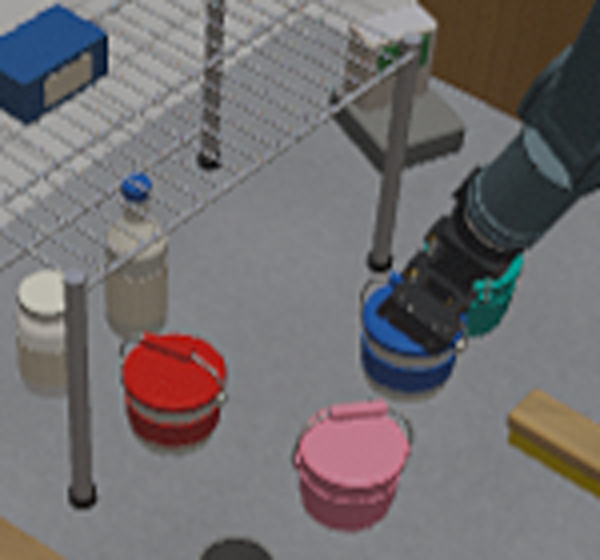

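Emit:
apply_moves([
  [-0.001, -0.002, 0.004],
  [-0.001, -0.002, 0.004],
  [-0.001, -0.002, 0.004],
  [-0.001, -0.001, 0.003],
  [-0.001, -0.001, 0.002],
  [-0.001, -0.0005, 0.002],
  [-0.0005, 0, 0.0015],
  [-0.0005, 0, 0.0012],
  [0, 0, 0],
  [0, 0, 0],
], spin=[0, 0, 0, 0, 0, 0, 0, 0, 0, 0], grip=[0, 0, 0, 0, 0, 0, 0, 0, 0, 0])

```text
clock: 10.4
ee_pos: [0.4655, -0.3398, 0.11]
tool_rot: [3.02, -0.423, 0.25]
wrist_force: [-0.1, -0.3, -4.1]
grip_width: 0.0108
```

```bash
python3 st.py
```

```text
clock 10.4
joint_pos [ 0.5352  0.5214  0.1998  2.1219 -1.2093  0.3863  0.4607]
ee_pos [ 0.4655 -0.3398  0.11  ]
tool_rot [ 3.0204 -0.4232  0.2497]
wrist_force [-0.0996 -0.3399 -4.1348]
grip_width 0.010847124676218744
x [0.8835 0.2253 0.4107] y [ 0.1972 -0.9741  0.1103] z [ 0.425  -0.0164 -0.9051]
```

Emit:
apply_moves([
  [-0.0002, 0, 0.0005],
  [-0.0002, 0, 0.0005],
  [-0.0002, 0, 0.0004],
  [-0.0002, 0, 0.0004],
  [0, 0, 0],
  [0, 0, 0],
  [0, 0, 0],
  [0, 0, 0],
  [0, 0, 0],
  [0, 0, 0],
], spin=[0, 0, 0, 0, 0, 0, 0, 0, 0, 0], grip=[0, 0, 0, 0, 0, 0, 0, 0, 0, 0])

```text
clock: 11.23
ee_pos: [0.4661, -0.3398, 0.1092]
tool_rot: [3.02, -0.425, 0.251]
wrist_force: [-5.1, 2.9, 9.4]
grip_width: 0.01
```

```bash
python3 st.py
```

```text
clock 11.2333
joint_pos [ 0.5413  0.5231  0.1926  2.1217 -1.215   0.3837  0.4679]
ee_pos [ 0.4661 -0.3398  0.1092]
tool_rot [ 3.0201 -0.4252  0.2506]
wrist_force [-5.079   2.8799  9.4236]
grip_width 0.00999505732066385
x [0.8825 0.2259 0.4125] y [ 0.1977 -0.974   0.1104] z [ 0.4267 -0.0159 -0.9042]
```

Emit:
apply_moves([
  [0, 0, 0],
  [0, 0, 0],
  [0, 0, 0],
  [0, 0, -0.005],
  [0, 0, -0.02],
  [0, 0, -0.03],
  [0, 0, -0.03],
  [0, 0, -0.03],
  [0, 0, -0.03],
  [0, 0, -0.03],
], spin=[0, 0, 0, 0, 0, 0, 0, 0, 0, 0], grip=[0.02, 0.04, 0.05, 0.05, 0.05, 0.05, 0.05, 0.05, 0.05, 0.05])

```text
clock: 12.07
ee_pos: [0.3901, -0.3369, 0.2676]
tool_rot: [3.021, -0.423, 0.249]
wrist_force: [0.8, 0.7, 0.2]
grip_width: 0.0502
```

```bash
python3 st.py;  python3 - <<'E'
from h import *
a=ctrl.camera("side");cv2.imwrite("pics/s5.png",a[:,:,::-1])
a=ctrl.camera("top");cv2.imwrite("pics/t5.png",a[:,:,::-1])
E
```

```text
clock 12.0667
joint_pos [ 0.3464  0.1548  0.5133  2.1484 -0.6709  0.6517 -0.0048]
ee_pos [ 0.3901 -0.3369  0.2676]
tool_rot [ 3.021  -0.4227  0.2491]
wrist_force [0.7786 0.6947 0.1975]
grip_width 0.05015493204844737
x [0.8838 0.2248 0.4102] y [ 0.1969 -0.9743  0.1097] z [ 0.4244 -0.0162 -0.9053]
```

View pics/s5.png

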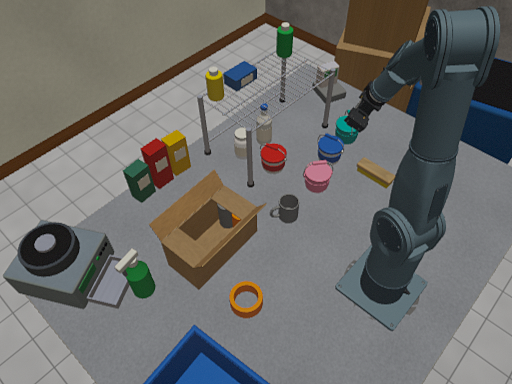

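View pics/t5.png

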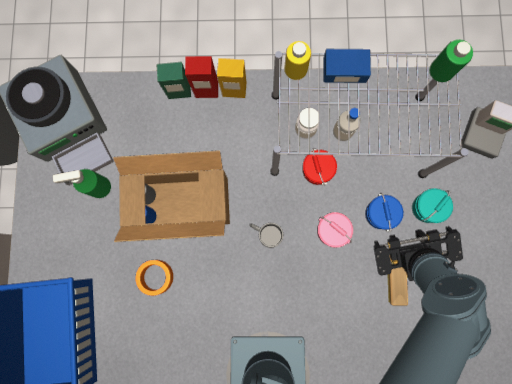

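```bash
python3 go.py .42 -.02 .28 .30 -.02 .28
```

```text
[ 0.42 -0.02  0.28] d [ 0.1012 -0.3043 -0.0026] rows 7.608135138329755 7.691043114094537
[ 0.3  -0.02  0.28] d [-0.1058 -0.0233 -0.0516] rows 2.644966989561866 2.8776978417266186
```

Emit:
apply_moves([
  [0.01, -0.03, 0],
  [0.01, -0.03, 0],
  [0.01, -0.03, 0],
  [0.01, -0.03, 0],
  [0.01, -0.03, 0],
  [0.01, -0.03, 0],
  [0.01, -0.03, 0],
  [0.01, -0.03, 0],
  [0.01, -0.03, 0],
  [0.01, -0.03, 0],
], spin=[0, 0, 0, 0, 0, 0, 0, 0, 0, 0], grip=[0.05, 0.05, 0.05, 0.05, 0.05, 0.05, 0.05, 0.05, 0.05, 0.05])

```text
clock: 13.0
ee_pos: [0.4199, -0.0204, 0.2741]
tool_rot: [3.021, -0.423, 0.25]
wrist_force: [0.1, -0.7, 0.1]
grip_width: 0.0498
```

Emit:
apply_moves([
  [-0.026, -0.006, -0.013],
  [-0.026, -0.006, -0.013],
  [-0.026, -0.006, -0.013],
  [-0.026, -0.006, -0.013],
  [-0.026, -0.006, -0.013],
  [-0.026, -0.006, -0.013],
  [0, 0, 0],
  [0, 0, 0],
  [0, 0, 0],
  [0, 0, 0],
], spin=[0, 0, 0, 0, 0, 0, 0, 0, 0, 0], grip=[0.05, 0.05, 0.05, 0.05, 0.05, 0.05, 0.05, 0.05, 0.05, 0.05])

```text
clock: 13.83
ee_pos: [0.3714, -0.0315, 0.3022]
tool_rot: [3.043, -0.428, 0.231]
wrist_force: [-0.1, 0.6, 0.3]
grip_width: 0.0501
```

```bash
python3 st.py
```

```text
clock 13.8333
joint_pos [ 0.878  -0.3146 -0.7243  2.3924 -0.4783  0.5948 -0.8828]
ee_pos [ 0.3714 -0.0315  0.3022]
tool_rot [ 3.0429 -0.4278  0.2305]
wrist_force [-0.1132  0.5919  0.2556]
grip_width 0.05005575420313145
x [0.8858 0.2079 0.4149] y [ 0.1876 -0.9781  0.0897] z [ 0.4244 -0.0016 -0.9055]
```

At the near limit only joint 4 stops the arm, so the tilt stays. Instead I'll keep the tilt and spin the tool so the jaw axis is level, then pinch the sleeve near the fingertips. That keeps the gripper body above the rim. Now I'll measure where the pail stands.

Run:
```python
import cv2,numpy as np
from h import *
S=ctrl.camera("side");T=ctrl.camera("top")
o=np.zeros((480,800,3),np.uint8)
o[:480,:400]=cv2.resize(S[125:173,310:350,::-1],None,fx=10,fy=10,interpolation=cv2.INTER_CUBIC)
o[:480,400:]=cv2.resize(T[188:236,364:404,::-1],None,fx=10,fy=10,interpolation=cv2.INTER_CUBIC)
cv2.imwrite("pics/c6.png",o)
```

```text
(no output)
```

View pics/c6.png

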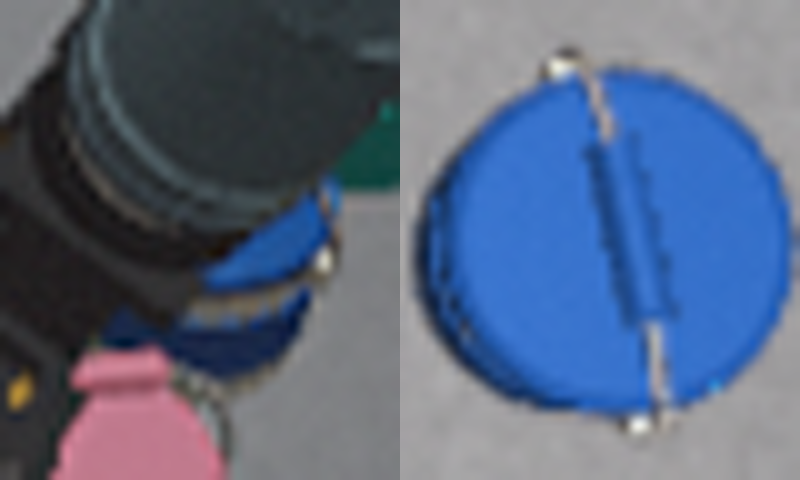

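```bash
python3 - <<'E'
from h import *
S=pl("top",387.2,211,.124);print("sleeve",S)
a=pl("top",360+4+20.7,188+13.8,.124);b=pl("top",364+25.2,188+32.2,.124);print(a,b,np.arctan2(*(a-b)[1::-1]),np.linalg.norm(a-b))
e1=pl("top",380.2,194.8,.066);e2=pl("top",387.8,230.5,.066);print("ears",e1,e2,(e1+e2)/2,np.arctan2(*(e1-e2)[1::-1]),np.linalg.norm(e1-e2))
print("lid",pl("top",364+(605-400)/10+.5,188+24,.08))
E
cat >> st.py <<'E'
def spun(deg):
    return R@Ro.from_euler("z",deg,degrees=True).as_matrix()
E
python3 - <<'E'
from st import *
for d in(12,12.5,13): print(d,spun(d).T)
E
```

```text
sleeve [ 0.46859437 -0.33895752  0.124     ]
[ 0.49462276 -0.33326599  0.124     ] [ 0.44274593 -0.34322425  0.124     ] 0.18965252823902454 0.05282397614480032
ears [ 0.52248786 -0.33691401  0.066     ] [ 0.41725824 -0.35394775  0.066     ] [ 0.46987305 -0.34543088  0.066     ] 0.1604801520549547 0.10659935096630091
lid [ 0.47007828 -0.34467868  0.08      ]
12 [[ 0.9056  0.0007  0.4242]
 [ 0.0002 -1.      0.0012]
 [ 0.4242 -0.001  -0.9056]]
12.5 [[ 0.9055 -0.008   0.4242]
 [-0.0077 -1.     -0.0025]
 [ 0.4242 -0.001  -0.9056]]
13 [[ 0.9054 -0.0168  0.4242]
 [-0.0156 -0.9999 -0.0062]
 [ 0.4242 -0.001  -0.9056]]
```

Run:
```python
from st import *
Rn=spun(8);print(Rn.T)
p=o["ee_pos"];S=np.array([.4686,-.3385,.121]);pre=S-.13*Rn[:,2]
print(pre,"move in present axes",R.T@(pre-p),"in spun",Rn.T@(pre-p))
```

```text
[[ 0.9033  0.0704  0.4231]
 [ 0.0634 -0.9975  0.0308]
 [ 0.4242 -0.001  -0.9056]]
[ 0.4135 -0.3384  0.2387] move in present axes [-0.0531  0.3028  0.0756] in spun [-0.0104  0.3072  0.0756]
```

Emit:
apply_moves([
  [0, 0, 0],
  [0, 0, 0],
  [-0.001, 0.034, 0.008],
  [-0.001, 0.034, 0.008],
  [-0.001, 0.034, 0.008],
  [-0.001, 0.034, 0.008],
  [-0.001, 0.034, 0.008],
  [-0.001, 0.034, 0.008],
  [-0.001, 0.034, 0.008],
  [-0.001, 0.034, 0.008],
], spin=[4, 4, 0, 0, 0, 0, 0, 0, 0, 0], grip=[0.05, 0.05, 0.05, 0.05, 0.05, 0.05, 0.05, 0.05, 0.05, 0.05])

```text
clock: 14.77
ee_pos: [0.4082, -0.3053, 0.2484]
tool_rot: [3.107, -0.436, 0.077]
wrist_force: [0.8, 0.1, 0.2]
grip_width: 0.05
```

```bash
python3 st.py
python3 - <<'E'
from st import *
S=np.array([.4686,-.3385,.121]);print(R.T@(S-o["ee_pos"]))
E
```

```text
clock 14.7667
joint_pos [ 1.094   0.1909 -0.3999  2.1463 -0.4235  0.5198 -0.4505]
ee_pos [ 0.4082 -0.3053  0.2484]
tool_rot [ 3.1072 -0.4361  0.077 ]
wrist_force [0.8254 0.1209 0.1829]
grip_width 0.05000718277567435
x [0.9037 0.0698 0.4224] y [ 0.0624 -0.9976  0.0311] z [ 0.4236 -0.0018 -0.9059]
[-0.0015  0.033   0.1411]
```

Emit:
apply_moves([
  [-0.001, 0.0165, 0],
  [-0.0005, 0.0165, 0],
  [0, 0, 0.024],
  [0, 0, 0.024],
  [0, 0, 0.024],
  [0, 0, 0.024],
  [0, 0, 0.02],
  [0, 0, 0.015],
  [0, 0, 0.01],
  [0, 0, 0],
], spin=[0, 0, 0, 0, 0, 0, 0, 0, 0, 0], grip=[0.05, 0.05, 0.05, 0.05, 0.05, 0.05, 0.05, 0.05, 0.05, 0.05])

```text
clock: 15.6
ee_pos: [0.4685, -0.336, 0.1202]
tool_rot: [3.11, -0.435, 0.077]
wrist_force: [-0.1, -0.0, -0.6]
grip_width: 0.0503
```

Emit:
apply_moves([
  [0, 0, 0],
  [0, 0, 0],
  [0, 0, 0],
  [0, 0, 0],
  [0, 0, 0],
  [0, 0, 0],
  [0, 0, 0],
  [0, 0, 0],
  [0, 0, 0],
  [0, 0, 0],
], spin=[0, 0, 0, 0, 0, 0, 0, 0, 0, 0], grip=[0.04, 0.03, 0.02, 0.01, 0, 0, 0, 0, 0, 0], force=30)

```text
clock: 16.43
ee_pos: [0.4678, -0.3386, 0.1231]
tool_rot: [3.105, -0.438, 0.075]
wrist_force: [-1.8, 0.8, 7.5]
grip_width: 0.0128
```

```bash
python3 st.py
python3 - <<'E'
from h import *
a=ctrl.camera("side");crop(a,270,60,420,200,4,"pics/s7.png")
a=ctrl.camera("top");crop(a,330,150,450,250,5,"pics/t7.png")
E
```

```text
clock 16.4333
joint_pos [ 1.0057  0.5206 -0.3766  2.0826 -0.3915  0.2443 -0.432 ]
ee_pos [ 0.4678 -0.3386  0.1231]
tool_rot [ 3.1054 -0.4378  0.0747]
wrist_force [-1.8064  0.7599  7.4952]
grip_width 0.012820270781216432
x [0.9032 0.0676 0.4239] y [ 0.0593 -0.9977  0.0327] z [ 0.4252 -0.0044 -0.9051]
```

View pics/s7.png

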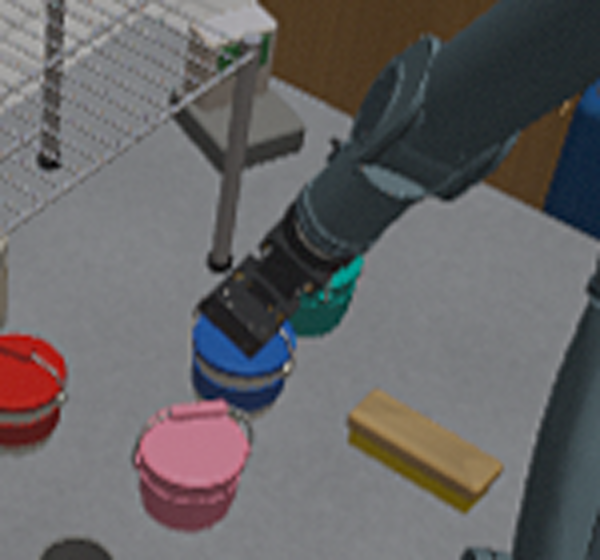

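View pics/t7.png

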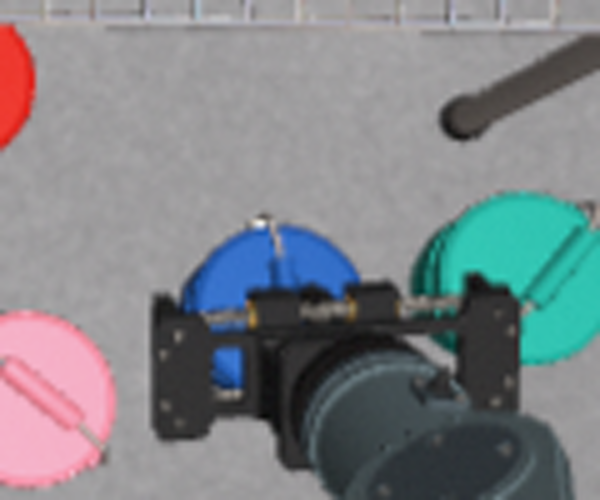

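The opening is 12.8 mm and the tool has been pushed up about 2 mm, with 7.5 N at the wrist. That suggests the tips are pinching the sleeve's upper side, so I'll open, go a little deeper and close again.

Emit:
apply_moves([
  [0, 0, 0],
  [0, 0, 0],
  [0, 0, 0.001],
  [0, 0, 0.002],
  [0, 0, 0.002],
  [0, 0, 0],
  [0, 0, 0],
  [0, 0, 0],
  [0, 0, 0],
  [0, 0, 0],
], spin=[0, 0, 0, 0, 0, 0, 0, 0, 0, 0], grip=[0.02, 0.03, 0.03, 0.03, 0.03, 0.03, 0.03, 0.03, 0.03, 0.03])

```text
clock: 17.37
ee_pos: [0.4698, -0.3383, 0.1182]
tool_rot: [3.106, -0.437, 0.075]
wrist_force: [0.5, -0.3, 0.5]
grip_width: 0.03
```

```bash
python3 st.py
```

```text
clock 17.3667
joint_pos [ 1.0007  0.532  -0.375   2.0806 -0.3933  0.2349 -0.4299]
ee_pos [ 0.4698 -0.3383  0.1182]
tool_rot [ 3.1062 -0.4374  0.0746]
wrist_force [ 0.4709 -0.3433  0.5184]
grip_width 0.030020277920272904
x [0.9034 0.0675 0.4235] y [ 0.0595 -0.9977  0.0321] z [ 0.4247 -0.0038 -0.9053]
```

Emit:
apply_moves([
  [0, 0, 0],
  [0, 0, 0],
  [0, 0, 0],
  [0, 0, 0],
  [0, 0, 0],
  [0, 0, 0],
  [0, 0, 0],
  [0, 0, 0],
  [0, 0, 0],
  [0, 0, 0],
], spin=[0, 0, 0, 0, 0, 0, 0, 0, 0, 0], grip=[0.02, 0.01, 0, 0, 0, 0, 0, 0, 0, 0], force=40)

```text
clock: 18.2
ee_pos: [0.4698, -0.3383, 0.1181]
tool_rot: [3.106, -0.437, 0.075]
wrist_force: [-1.1, -0.7, 0.5]
grip_width: 0.0126
```

```bash
python3 st.py
```

```text
clock 18.2
joint_pos [ 1.0006  0.532  -0.375   2.0806 -0.3933  0.2349 -0.4299]
ee_pos [ 0.4698 -0.3383  0.1181]
tool_rot [ 3.1061 -0.4374  0.0747]
wrist_force [-1.0926 -0.7058  0.4552]
grip_width 0.012625758691439698
x [0.9034 0.0676 0.4235] y [ 0.0596 -0.9977  0.0321] z [ 0.4247 -0.0038 -0.9053]
```

Emit:
apply_moves([
  [0.001, 0, -0.002],
  [0.001, 0, -0.003],
  [0.002, 0, -0.004],
  [0.002, 0, -0.004],
  [0.002, 0, -0.005],
  [0.003, 0, -0.006],
  [0.004, 0, -0.008],
  [0.004, 0, -0.008],
  [0.002, 0, -0.004],
  [0, 0, 0],
], spin=[0, 0, 0, 0, 0, 0, 0, 0, 0, 0], grip=[0, 0, 0, 0, 0, 0, 0, 0, 0, 0])

```text
clock: 19.03
ee_pos: [0.4709, -0.3372, 0.1686]
tool_rot: [3.104, -0.439, 0.076]
wrist_force: [-0.7, 0.6, -3.6]
grip_width: 0.0128
```

```bash
python3 st.py
python3 - <<'E'
from h import *
a=ctrl.camera("side");crop(a,270,60,420,200,4,"pics/s8.png")
E
```

```text
clock 19.0333
joint_pos [ 0.9757  0.4305 -0.3439  2.0623 -0.3865  0.3451 -0.4742]
ee_pos [ 0.4709 -0.3372  0.1686]
tool_rot [ 3.1038 -0.439   0.0758]
wrist_force [-0.6573  0.5656 -3.6483]
grip_width 0.012807728938036065
x [0.9026 0.0686 0.425 ] y [ 0.0597 -0.9976  0.0342] z [ 0.4263 -0.0055 -0.9045]
```

View pics/s8.png

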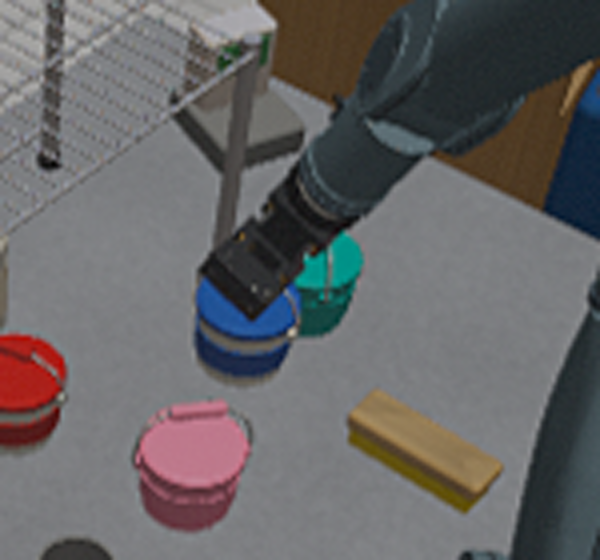

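```bash
python3 go.py .47 -.25 .355 .508 .268 .355
```

```text
[ 0.47  -0.25   0.355] d [ 0.085  -0.0806 -0.1701] rows 4.252081141464092 4.9517999418579
[0.508 0.268 0.355] d [ 0.0697 -0.5145  0.0137] rows 12.86293171277583 12.455442498567171
```

Emit:
apply_moves([
  [0.006, -0.002, -0.012],
  [0.009, -0.006, -0.018],
  [0.01, -0.009, -0.02],
  [0.01, -0.009, -0.02],
  [0.01, -0.009, -0.02],
  [0.01, -0.009, -0.02],
  [0.01, -0.009, -0.02],
  [0.01, -0.01, -0.02],
  [0.006, -0.01, -0.012],
  [0.004, -0.01, -0.008],
], spin=[0, 0, 0, 0, 0, 0, 0, 0, 0, 0], grip=[0, 0, 0, 0, 0, 0, 0, 0, 0, 0])

```text
clock: 19.92
ee_pos: [0.47, -0.247, 0.3556]
tool_rot: [3.105, -0.438, 0.076]
wrist_force: [0.5, -0.2, -4.1]
grip_width: 0.0125
```

Emit:
apply_moves([
  [0.002, -0.014, 0],
  [0.003, -0.02, 0],
  [0.004, -0.026, 0.001],
  [0.004, -0.028, 0.001],
  [0.004, -0.028, 0.001],
  [0.004, -0.028, 0.001],
  [0.004, -0.028, 0.001],
  [0.004, -0.028, 0.001],
  [0.004, -0.028, 0.001],
  [0.004, -0.028, 0.001],
], spin=[0, 0, 0, 0, 0, 0, 0, 0, 0, 0], grip=[0, 0, 0, 0, 0, 0, 0, 0, 0, 0])

```text
clock: 20.75
ee_pos: [0.4906, 0.0118, 0.3537]
tool_rot: [3.106, -0.436, 0.075]
wrist_force: [0.3, -0.4, -3.3]
grip_width: 0.0127
```

```bash
python3 st.py; python3 go.py .508 .268 .355
```

```text
clock 20.75
joint_pos [ 0.57   -0.0626 -0.6859  2.1076  0.0273  0.6486 -1.6458]
ee_pos [0.4906 0.0118 0.3537]
tool_rot [ 3.1061 -0.4363  0.0747]
wrist_force [ 0.2931 -0.4451 -3.3262]
grip_width 0.012664336850880632
x [0.9038 0.0677 0.4226] y [ 0.0597 -0.9977  0.0321] z [ 0.4238 -0.0038 -0.9057]
[0.508 0.268 0.355] d [ 0.0336 -0.2545  0.0053] rows 6.362729473017217 6.157669033303736
```

Emit:
apply_moves([
  [0.004, -0.03, 0.001],
  [0.004, -0.03, 0.001],
  [0.004, -0.03, 0.001],
  [0.004, -0.03, 0.001],
  [0.004, -0.03, 0.001],
  [0.004, -0.028, 0],
  [0.004, -0.026, 0],
  [0.003, -0.022, 0],
  [0.002, -0.016, 0],
  [0.001, -0.012, 0],
], spin=[0, 0, 0, 0, 0, 0, 0, 0, 0, 0], grip=[0, 0, 0, 0, 0, 0, 0, 0, 0, 0])

```text
clock: 21.58
ee_pos: [0.5083, 0.2682, 0.3554]
tool_rot: [3.108, -0.436, 0.076]
wrist_force: [-0.3, -0.3, -3.1]
grip_width: 0.0126
```

```bash
python3 st.py; python3 go.py .508 .268 .355
python3 - <<'E'
from h import *
a=ctrl.camera("side");crop(a,100,100,300,250,4,"pics/s9.png")
a=ctrl.camera("top");crop(a,100,120,260,240,5,"pics/t9.png")
E
```

```text
clock 21.5833
joint_pos [ 0.1123  0.2307 -0.9501  1.8848  0.6499  0.903  -2.6542]
ee_pos [0.5083 0.2682 0.3554]
tool_rot [ 3.1077 -0.4357  0.0761]
wrist_force [-0.3081 -0.335  -3.129 ]
grip_width 0.012639985169846405
x [0.9039 0.0689 0.4221] y [ 0.0617 -0.9976  0.0308] z [ 0.4232 -0.0018 -0.906 ]
[0.508 0.268 0.355] d [-0.0004  0.0002  0.0002] rows 0.010503335321004875 0.01217981445614031
```

View pics/s9.png

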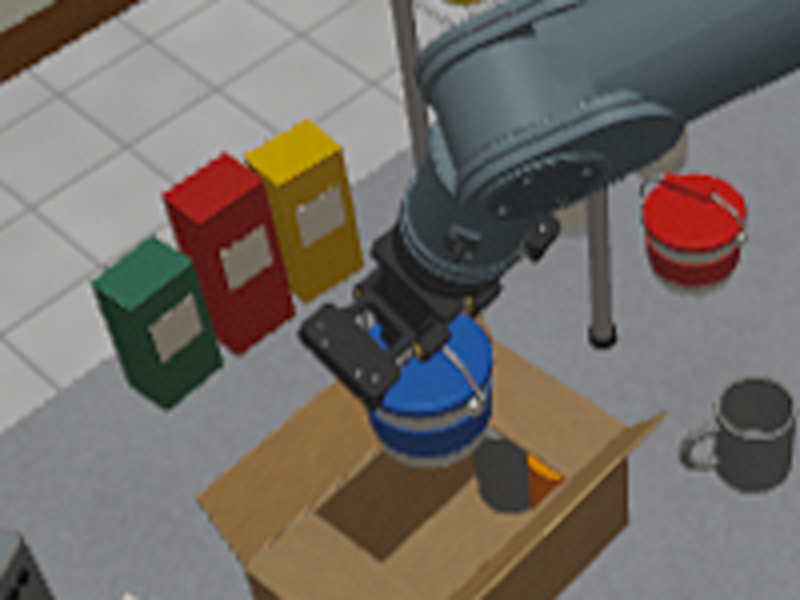

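View pics/t9.png

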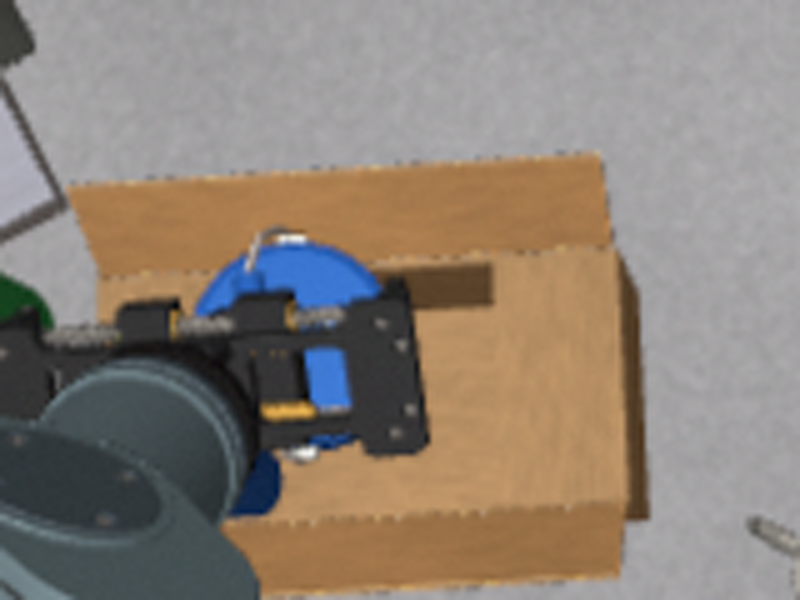

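Run:
```python
from h import *
a=pl("top",158.4,167.8,.303);b=pl("top",160,211,.303);print(a,b,(a+b)/2,np.linalg.norm(a-b))
print("carton inner check: near/far crease ctr, opening y", pl("top",171.6,197,.146))
# opening corners from first top picture
for u,v in((144.6,176),(198.6,172.5),(145,223.5)): print(pl("top",u,v,.146))
```

```text
[0.56152665 0.26665264 0.303     ] [0.45428336 0.25959767 0.303     ] [0.50790501 0.26312515 0.303     ] 0.10747508788199388
carton inner check: near/far crease ctr, opening y [0.50957025 0.2654355  0.146     ]
[0.57009547 0.34376602 0.146     ]
[0.5788571  0.19046378 0.146     ]
[0.43566021 0.33806413 0.146     ]
```

Emit:
apply_moves([
  [-0.007, -0.0005, 0.015],
  [-0.007, -0.0005, 0.015],
  [-0.007, -0.0005, 0.015],
  [-0.007, -0.0005, 0.015],
  [-0.007, -0.0005, 0.015],
  [-0.007, -0.0005, 0.015],
  [-0.007, -0.0005, 0.015],
  [-0.007, -0.0005, 0.015],
  [-0.007, -0.0005, 0.015],
  [-0.007, -0.0005, 0.015],
], spin=[0, 0, 0, 0, 0, 0, 0, 0, 0, 0], grip=[0, 0, 0, 0, 0, 0, 0, 0, 0, 0])

```text
clock: 22.52
ee_pos: [0.5093, 0.2645, 0.1901]
tool_rot: [3.106, -0.438, 0.073]
wrist_force: [-0.3, 0.5, -4.9]
grip_width: 0.0125
```

```bash
python3 st.py; python3 go.py .508 .268 .13 .508 .268 .122
```

```text
clock 22.5167
joint_pos [-0.8313  0.3467  0.136   2.1097  0.6154  0.4214 -2.7487]
ee_pos [0.5093 0.2645 0.1901]
tool_rot [ 3.1063 -0.4378  0.0733]
wrist_force [-0.3258  0.4732 -4.9322]
grip_width 0.012525685986416837
x [0.9033 0.0663 0.4239] y [ 0.0582 -0.9978  0.032 ] z [ 0.4251 -0.0042 -0.9051]
[0.508 0.268 0.13 ] d [-0.0264 -0.0055  0.0538] rows 1.3450324030499379 1.4428553856770503
[0.508 0.268 0.122] d [-0.0034 -0.0003  0.0072] rows 0.18102616852138903 0.19184652278177466
```

Emit:
apply_moves([
  [-0.004, -0.0005, 0.008],
  [-0.004, -0.0005, 0.008],
  [-0.004, -0.0005, 0.008],
  [-0.004, -0.0005, 0.008],
  [-0.004, -0.0005, 0.008],
  [-0.003, 0, 0.006],
  [-0.002, 0, 0.005],
  [-0.001, 0, 0.003],
  [0, 0, 0],
  [0, 0, 0],
], spin=[-0.5, -0.5, -0.5, -0.5, 0, 0, 0, 0, 0, 0], grip=[0, 0, 0, 0, 0, 0, 0, 0, 0, 0])

```text
clock: 23.35
ee_pos: [0.5087, 0.2656, 0.1306]
tool_rot: [3.09, -0.436, 0.113]
wrist_force: [0.2, -0.3, -3.3]
grip_width: 0.0125
```

```bash
python3 st.py
python3 - <<'E'
from h import *
a=ctrl.camera("side");crop(a,100,100,300,250,4,"pics/s10.png")
a=ctrl.camera("top");crop(a,100,120,260,240,5,"pics/t10.png")
E
```

```text
clock 23.35
joint_pos [-0.9906  0.4782  0.3319  2.1498  0.597   0.2437 -2.7487]
ee_pos [0.5087 0.2656 0.1306]
tool_rot [ 3.09   -0.4359  0.1129]
wrist_force [ 0.1664 -0.3255 -3.3078]
grip_width 0.012535834663010195
x [0.9007 0.1021 0.4222] y [ 0.0908 -0.9948  0.0468] z [ 0.4248 -0.0038 -0.9053]
```

View pics/s10.png

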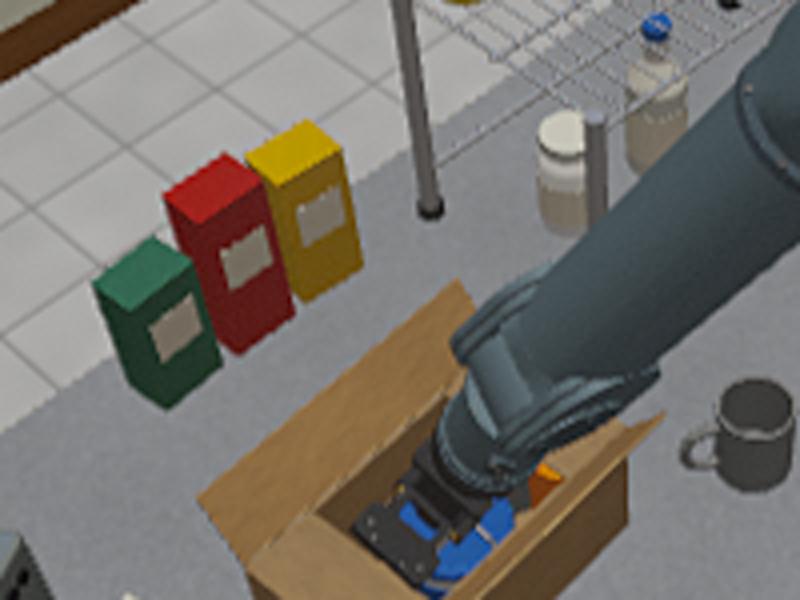

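View pics/t10.png

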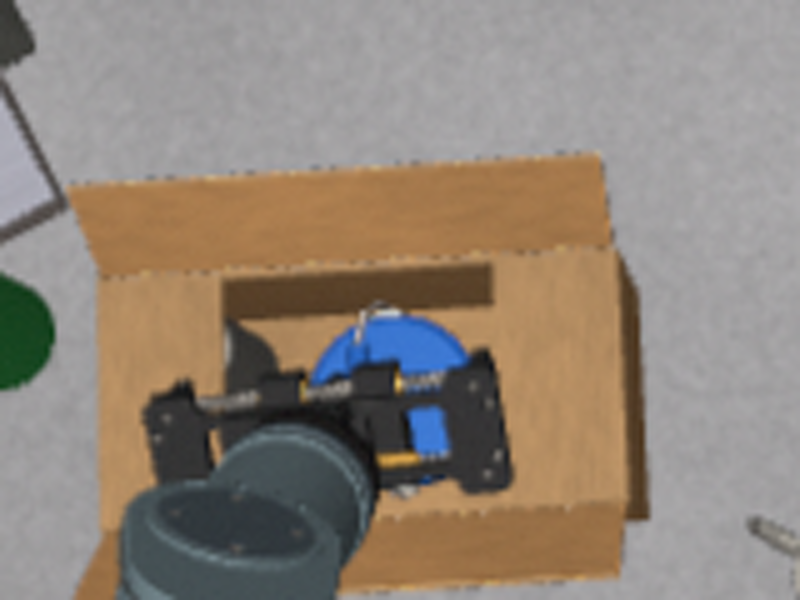

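Emit:
apply_moves([
  [-0.0005, 0, 0.0012],
  [-0.0005, 0, 0.0012],
  [-0.0005, 0, 0.001],
  [-0.0004, 0, 0.001],
  [-0.0004, 0, 0.001],
  [-0.0004, 0, 0.0008],
  [-0.0003, 0, 0.0006],
  [0, 0, 0],
  [0, 0, 0],
  [0, 0, 0],
], spin=[-0.3, -0.3, 0, 0, 0, 0, 0, 0, 0, 0], grip=[0, 0, 0, 0, 0, 0, 0, 0, 0, 0])

```text
clock: 24.28
ee_pos: [0.5087, 0.2654, 0.1231]
tool_rot: [3.085, -0.435, 0.125]
wrist_force: [0.5, 0.4, -2.7]
grip_width: 0.0128
```

```bash
python3 st.py
```

```text
clock 24.2833
joint_pos [-1.0006  0.4962  0.3456  2.1533  0.6018  0.2226 -2.7491]
ee_pos [0.5087 0.2654 0.1231]
tool_rot [ 3.085  -0.4353  0.1247]
wrist_force [ 0.4743  0.3874 -2.7279]
grip_width 0.012844869883768777
x [0.8997 0.1127 0.4217] y [ 0.1005 -0.9936  0.0513] z [ 0.4247 -0.0037 -0.9053]
```

Emit:
apply_moves([
  [-0.0002, 0, 0.0005],
  [0, 0, 0],
  [-0.0002, 0, 0.0005],
  [0, 0, 0],
  [-0.0002, 0, 0.0005],
  [0, 0, 0],
  [0, 0, 0],
  [0, 0, 0],
  [0, 0, 0],
  [0, 0, 0],
], spin=[0, 0, 0, 0, 0, 0, 0, 0, 0, 0], grip=[0, 0, 0, 0, 0, 0, 0, 0, 0, 0])

```text
clock: 25.12
ee_pos: [0.5093, 0.266, 0.1222]
tool_rot: [3.086, -0.437, 0.125]
wrist_force: [-3.1, 0.3, 5.1]
grip_width: 0.0129
```

```bash
python3 st.py
```

```text
clock 25.1167
joint_pos [-1.0037  0.4994  0.3497  2.1531  0.6006  0.2175 -2.7491]
ee_pos [0.5093 0.266  0.1222]
tool_rot [ 3.0864 -0.4367  0.1245]
wrist_force [-3.1463  0.2735  5.0508]
grip_width 0.012949150313590346
x [0.8991 0.1126 0.4229] y [ 0.1009 -0.9936  0.05  ] z [ 0.4259 -0.0023 -0.9048]
```

Emit:
apply_moves([
  [0, 0, 0],
  [0, 0, 0],
  [0, 0, 0],
  [0, 0, 0],
  [0.002, 0, -0.005],
  [0.005, 0.0005, -0.01],
  [0.008, 0.001, -0.018],
  [0.01, 0.001, -0.022],
  [0.01, 0.001, -0.022],
  [0.01, 0.001, -0.022],
], spin=[0, 0, 0, 0, 0, 0, 0, 0, 0, 0], grip=[0.016, 0.022, 0.03, 0.036, 0.036, 0.036, 0.036, 0.036, 0.036, 0.036])

```text
clock: 25.95
ee_pos: [0.5075, 0.2659, 0.2317]
tool_rot: [3.085, -0.435, 0.125]
wrist_force: [0.3, -0.7, -0.1]
grip_width: 0.0362
```

Emit:
apply_moves([
  [0.008, 0.001, -0.02],
  [0.008, 0.001, -0.02],
  [0.008, 0.001, -0.02],
  [-0.008, 0.02, -0.01],
  [-0.015, 0.03, -0.01],
  [-0.015, 0.03, 0],
  [-0.015, 0.03, 0],
  [-0.015, 0.03, 0],
  [0, 0.02, 0],
  [0, 0, 0],
], spin=[0, 0, 0, 0, 0, 0, 0, 0, 0, 0], grip=[0.036, 0.036, 0.036, 0.02, 0, 0, 0, 0, 0, 0])

```text
clock: 26.78
ee_pos: [0.4495, 0.0952, 0.2923]
tool_rot: [3.085, -0.434, 0.119]
wrist_force: [0.2, 0.1, 0.6]
grip_width: 0.0001
```

```bash
python3 st.py
python3 - <<'E'
from h import *
a=ctrl.camera("side");crop(a,100,100,300,250,4,"pics/s11.png")
a=ctrl.camera("top");crop(a,100,120,260,240,5,"pics/t11.png")
E
```

```text
clock 26.7833
joint_pos [-0.7507 -0.0799  0.3006  2.2937  0.4066  0.5642 -2.2165]
ee_pos [0.4495 0.0952 0.2923]
tool_rot [ 3.0852 -0.434   0.1189]
wrist_force [0.2162 0.0778 0.5948]
grip_width 8.210849339241358e-05
x [0.9009 0.1076 0.4205] y [ 0.0949 -0.9942  0.0511] z [ 0.4235 -0.0061 -0.9059]
```

View pics/s11.png

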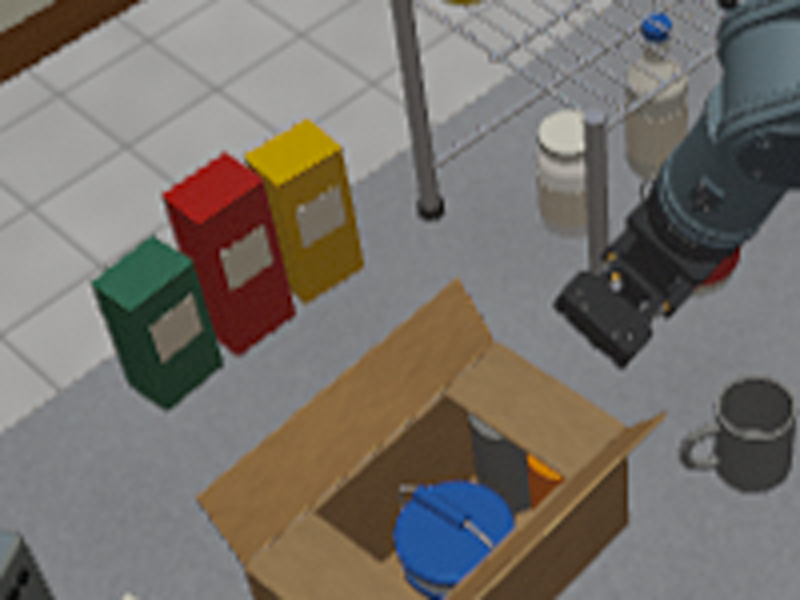

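View pics/t11.png

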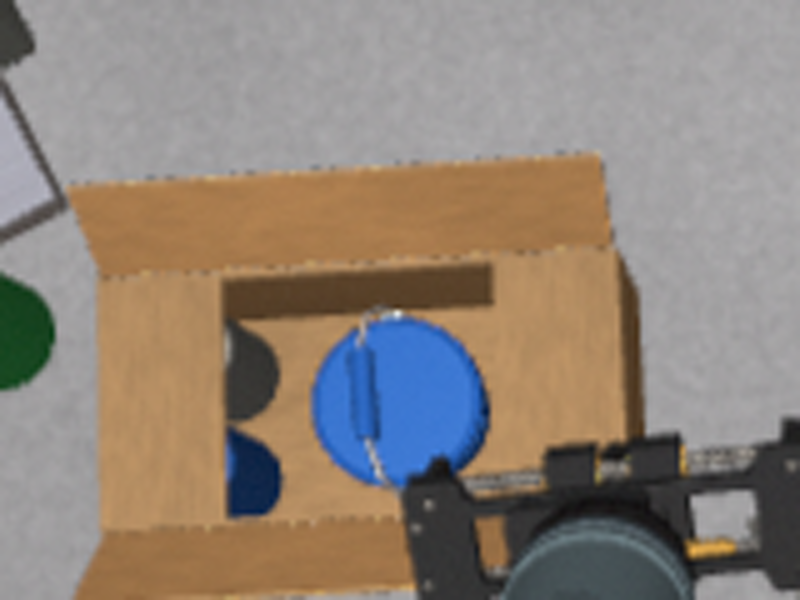

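The pail stands upright on the carton floor and has been let go, with its lid centred near top-crop (400,400) inside the opening. Now the flaps, near one first: closed fingers push it from outside at about y = 0.2.

```bash
python3 go.py .345 .12 .27 .352 .20 .175 .40 .20 .185 .445 .20 .20 .485 .20 .195 .495 .20 .163
```

```text
[0.345 0.12  0.27 ] d [-0.1025 -0.0321 -0.0241] rows 2.563440400443616 2.640920156224334
[0.352 0.2   0.175] d [-0.025  -0.0836  0.0887] rows 2.216986881407669 2.983082341533745
[0.4   0.2   0.185] d [0.0474 0.0053 0.0114] rows 1.1850449369898512 1.1757938294610337
[0.445 0.2   0.2  ] d [0.0468 0.0052 0.0056] rows 1.170414441230404 1.1375099497008558
[0.485 0.2   0.195] d [0.0339 0.0037 0.0215] rows 0.8466549282561755 0.9666975717384347
[0.495 0.2   0.163] d [-0.0045 -0.0006  0.0332] rows 0.8303239026087292 0.8039834347357419
```

Emit:
apply_moves([
  [-0.025, -0.008, -0.006],
  [-0.025, -0.008, -0.006],
  [-0.025, -0.008, -0.006],
  [-0.026, -0.008, -0.006],
  [-0.003, -0.021, 0.02],
  [-0.006, -0.021, 0.02],
  [-0.008, -0.021, 0.024],
  [-0.008, -0.021, 0.025],
  [0, 0, 0],
  [0, 0, 0],
], spin=[0, 0, 0, 0, 0, 0, 0, 0, 0, 0], grip=[0, 0, 0, 0, 0, 0, 0, 0, 0, 0])

```text
clock: 27.72
ee_pos: [0.3992, 0.1706, 0.2233]
tool_rot: [3.102, -0.429, 0.123]
wrist_force: [0.2, 0.1, -0.1]
grip_width: 0.0005
```

```bash
python3 st.py;python3 go.py .352 .20 .175 .40 .20 .185 .445 .20 .20 .485 .20 .195 .495 .20 .163
python3 - <<'E'
from h import *
a=ctrl.camera("side");crop(a,130,110,330,260,4,"pics/s12.png")
a=ctrl.camera("top");crop(a,100,140,260,260,5,"pics/t12.png")
E
```

```text
clock 27.7167
joint_pos [-0.6946  0.0396 -0.0098  2.3929  0.6499  0.4472 -2.7149]
ee_pos [0.3992 0.1706 0.2233]
tool_rot [ 3.102  -0.4292  0.1234]
wrist_force [ 0.2027  0.0763 -0.0704]
grip_width 0.0004952270053245416
x [0.9024 0.1119 0.4161] y [ 0.1066 -0.9936  0.036 ] z [ 0.4175  0.0119 -0.9086]
[0.352 0.2   0.175] d [-0.0594 -0.036   0.0245] rows 1.484942909951915 1.7664421762754765
[0.4   0.2   0.185] d [0.0475 0.0055 0.011 ] rows 1.1869071450602433 1.1757938294610337
[0.445 0.2   0.2  ] d [0.0468 0.0053 0.0052] rows 1.1712409716393253 1.1375099497008558
[0.485 0.2   0.195] d [0.034  0.0041 0.0212] rows 0.8503858252797454 0.9666975717384348
[0.495 0.2   0.163] d [-0.0043 -0.0001  0.0333] rows 0.8312548357378177 0.8039834347357416
```

View pics/s12.png

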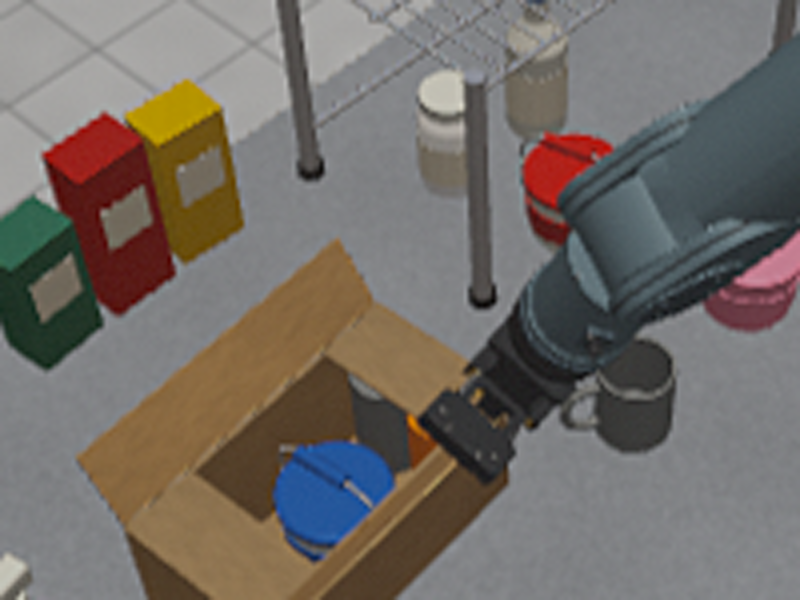

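View pics/t12.png

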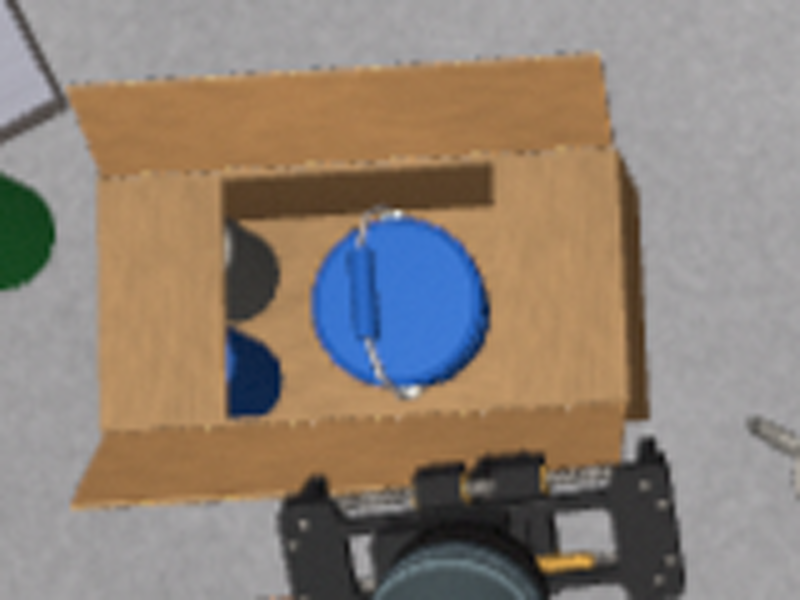

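Joint 4's limit blocks reaching in here, and joint 7 is at its end. I'll turn the tool half a turn, which frees joint 7, and work at a larger y.

Emit:
apply_moves([
  [0.012, 0, -0.03],
  [0.012, 0, -0.03],
  [0, 0, -0.01],
  [0, 0, 0],
  [0, 0, 0],
  [0, 0, 0],
  [0, 0, 0],
  [0, 0, 0],
  [0, 0, 0],
  [0, 0, 0],
], spin=[-7, -7, -7, -7, -7, -7, -7, -7, -7, -7], grip=[0, 0, 0, 0, 0, 0, 0, 0, 0, 0])

```text
clock: 28.65
ee_pos: [0.3936, 0.1702, 0.286]
tool_rot: [2.724, -0.125, 1.317]
wrist_force: [0.4, -0.8, -0.0]
grip_width: 0.0007
```

Emit:
apply_moves([
  [0, 0, 0],
  [0, 0, 0],
  [0, 0, 0],
  [0, 0, 0],
  [0, 0, 0],
  [0, 0, 0],
  [0, 0, 0],
  [0, 0, 0],
  [0, 0, 0],
  [0, 0, 0],
], spin=[-7, -7, -7, -7, -7, -7, -7, -7, -7, -7], grip=[0, 0, 0, 0, 0, 0, 0, 0, 0, 0])

```text
clock: 29.48
ee_pos: [0.3936, 0.1702, 0.286]
tool_rot: [2.867, 0.341, 2.465]
wrist_force: [0.8, -0.9, -0.1]
grip_width: 0.0003
```

```bash
python3 st.py; python3 -c "
from st import *
print(spun(-38).T)"
```

```text
clock 29.4833
joint_pos [-0.8534 -0.1015  0.1255  2.3326  0.5038  0.6309 -0.1536]
ee_pos [0.3936 0.1702 0.286 ]
tool_rot [2.8673 0.3414 2.4648]
wrist_force [ 0.7586 -0.862  -0.1133]
grip_width 0.0002660078744800713
x [-0.7346  0.5902 -0.3348] y [0.5322 0.8072 0.2552] z [ 0.4209  0.0093 -0.9071]
[[-0.9065 -0.0319 -0.4209]
 [-0.0328  0.9994 -0.005 ]
 [ 0.4209  0.0093 -0.9071]]
```

Emit:
apply_moves([
  [0, 0, 0],
  [0, 0, 0],
  [0, 0, 0],
  [0, 0, 0],
  [0, 0, 0],
  [0, 0, 0],
  [0.005, 0.035, -0.001],
  [0.005, 0.035, -0.001],
  [0.005, 0.035, -0.001],
  [0.005, 0.035, -0.001],
], spin=[-6.4, -6.4, -6.4, -6.4, -6.4, -6, 0, 0, 0, 0], grip=[0, 0, 0, 0, 0, 0, 0, 0, 0, 0])

```text
clock: 30.32
ee_pos: [0.3695, 0.3112, 0.2808]
tool_rot: [-3.14, 0.434, -3.114]
wrist_force: [0.6, 0.0, -0.4]
grip_width: 0.0007
```

```bash
python3 st.py; python3 go.py .345 .33 .25 .345 .33 .175
```

```text
clock 30.3167
joint_pos [-1.0494  0.0742  0.0149  2.1765  0.561   0.7311  0.1704]
ee_pos [0.3695 0.3112 0.2808]
tool_rot [-3.1401  0.434  -3.114 ]
wrist_force [ 0.6294  0.0467 -0.382 ]
grip_width 0.0006668563350310519
x [-0.9069 -0.0251 -0.4205] y [-0.027   0.9996 -0.0014] z [ 0.4204  0.0101 -0.9073]
[0.345 0.33  0.25 ] d [0.0347 0.0195 0.0179] rows 0.8680577839146602 1.0468040533607903
[0.345 0.33  0.175] d [0.0315 0.0001 0.068 ] rows 1.7011702710084693 1.7985611510791368
```

Emit:
apply_moves([
  [0.0115, 0.0065, 0.006],
  [0.0115, 0.0065, 0.006],
  [0.0115, 0.0065, 0.006],
  [0.008, 0, 0.017],
  [0.008, 0, 0.017],
  [0.008, 0, 0.017],
  [0.008, 0, 0.017],
  [0, 0, 0],
  [0, 0, 0],
  [0, 0, 0],
], spin=[0, 0, 0, 0, 0, 0, 0, 0, 0, 0], grip=[0, 0, 0, 0, 0, 0, 0, 0, 0, 0])

```text
clock: 31.15
ee_pos: [0.3453, 0.3289, 0.175]
tool_rot: [-3.14, 0.434, -3.113]
wrist_force: [0.3, -0.2, 0.3]
grip_width: 0.0003
```

```bash
python3 st.py; python3 go.py .345 .33 .175 .40 .33 .185 .445 .33 .20 .48 .33 .195 .49 .33 .164
python3 - <<'E'
from h import *
a=ctrl.camera("side");crop(a,130,110,330,260,4,"pics/s13.png")
E
```

```text
clock 31.15
joint_pos [-1.1418  0.2701  0.0336  2.2769  0.8076  0.5273 -0.2056]
ee_pos [0.3453 0.3289 0.175 ]
tool_rot [-3.1395  0.4338 -3.1126]
wrist_force [ 0.321  -0.1736  0.2573]
grip_width 0.00030721811844772217
x [-0.907  -0.0263 -0.4203] y [-0.0281  0.9996 -0.0019] z [ 0.4202  0.0101 -0.9074]
[0.345 0.33  0.175] d [ 0.0003  0.0011 -0.0001] rows 0.027676606824729357 0.027323957639534737
[0.4   0.33  0.185] d [-0.0541 -0.0016  0.014 ] rows 1.3522086958253379 1.3405683318344077
[0.445 0.33  0.2  ] d [-0.0471 -0.0013  0.0053] rows 1.1779934031538493 1.1375099497008558
[0.48  0.33  0.195] d [-0.0296 -0.001   0.0192] rows 0.7410950530609236 0.8478498575378263
[0.49  0.33  0.164] d [ 0.004  -0.0002  0.0323] rows 0.8082685511751565 0.7811269772135412
```

View pics/s13.png

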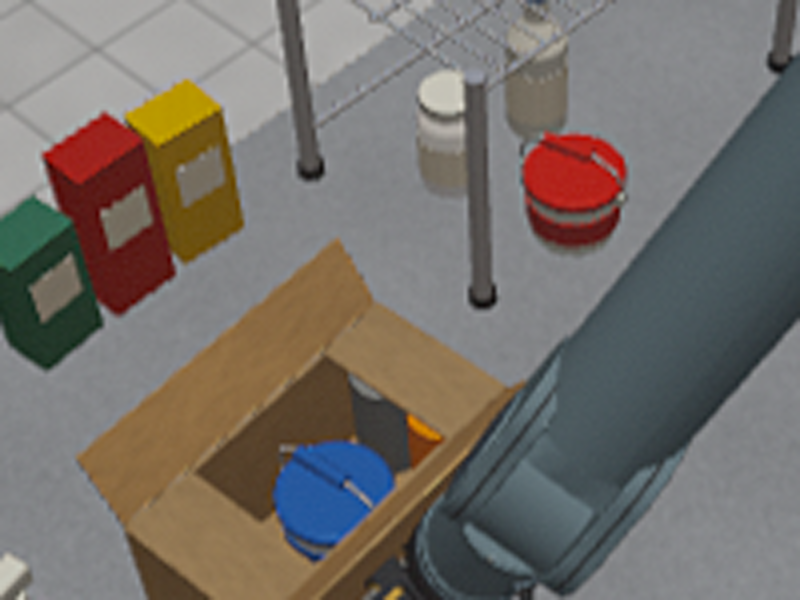

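Emit:
apply_moves([
  [-0.011, 0, 0.003],
  [-0.011, 0, 0.003],
  [-0.011, 0, 0.003],
  [-0.011, -0.001, 0.003],
  [-0.01, 0, 0.002],
  [-0.01, 0, 0.001],
  [-0.01, -0.001, 0.001],
  [-0.009, 0, 0.001],
  [-0.009, -0.001, 0.001],
  [-0.009, 0, 0.001],
], spin=[0, 0, 0, 0, 0, 0, 0, 0, 0, 0], grip=[0, 0, 0, 0, 0, 0, 0, 0, 0, 0])

```text
clock: 32.03
ee_pos: [0.445, 0.3289, 0.2006]
tool_rot: [-3.14, 0.434, -3.112]
wrist_force: [-1.1, 0.5, -0.4]
grip_width: 0.0004
```

```bash
python3 st.py; python3 go.py .48 .33 .195 .49 .33 .164
python3 - <<'E'
from h import *
a=ctrl.camera("top");crop(a,100,140,260,260,5,"pics/t14.png")
E
```

```text
clock 32.0333
joint_pos [-0.9388  0.3134  0.0349  2.1167  0.6762  0.5266  0.1329]
ee_pos [0.445  0.3289 0.2006]
tool_rot [-3.1397  0.4341 -3.112 ]
wrist_force [-1.0685  0.545  -0.412 ]
grip_width 0.0004016847946272345
x [-0.9068 -0.0268 -0.4206] y [-0.0288  0.9996 -0.0017] z [ 0.4205  0.0105 -0.9072]
[0.48  0.33  0.195] d [-0.0294  0.0001  0.0198] rows 0.734774480713186 0.849290424155537
[0.49  0.33  0.164] d [ 0.004  -0.0002  0.0323] rows 0.8082303923682066 0.7811269772135412
```

View pics/t14.png

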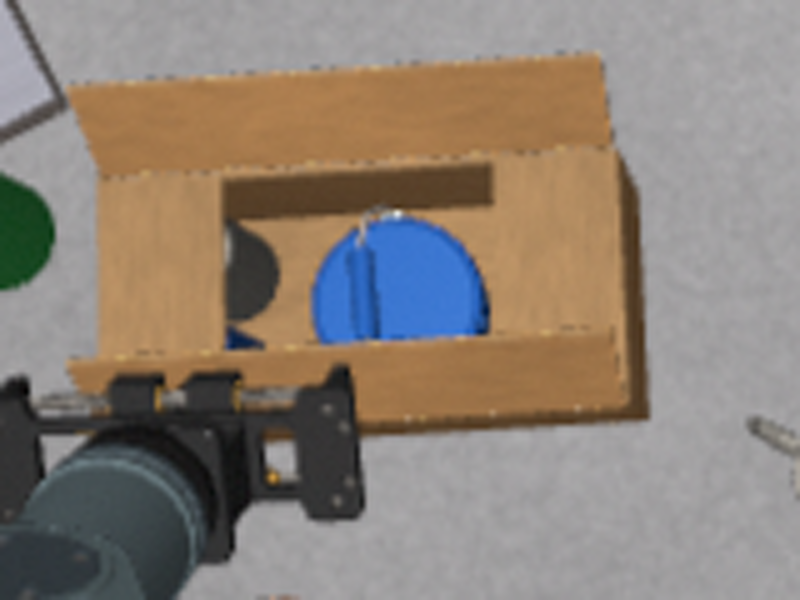

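Emit:
apply_moves([
  [-0.0075, 0, 0.005],
  [-0.0075, 0, 0.005],
  [-0.0075, 0, 0.005],
  [-0.007, 0, 0.005],
  [-0.001, 0, 0.006],
  [0.001, 0, 0.006],
  [0.001, 0, 0.006],
  [0.001, 0, 0.006],
  [0.001, 0, 0.005],
  [0.001, 0, 0.003],
], spin=[0, 0, 0, 0, 0, 0, 0, 0, 0, 0], grip=[0, 0, 0, 0, 0, 0, 0, 0, 0, 0])

```text
clock: 32.92
ee_pos: [0.4889, 0.3298, 0.1615]
tool_rot: [-3.137, 0.432, -3.11]
wrist_force: [-0.6, 0.6, 2.4]
grip_width: 0.0003
```

```bash
python3 st.py
python3 - <<'E'
from h import *
a=ctrl.camera("side");crop(a,130,110,330,260,4,"pics/s15.png")
E
```

```text
clock 32.9167
joint_pos [-0.8976  0.4302  0.0732  2.0649  0.7072  0.4385  0.1503]
ee_pos [0.4889 0.3298 0.1615]
tool_rot [-3.1369  0.4324 -3.11  ]
wrist_force [-0.5735  0.6273  2.3941]
grip_width 0.00029916955429509334
x [-0.9075 -0.0287 -0.419 ] y [-0.0297  0.9996 -0.0042] z [ 0.419   0.0086 -0.908 ]
```

View pics/s15.png

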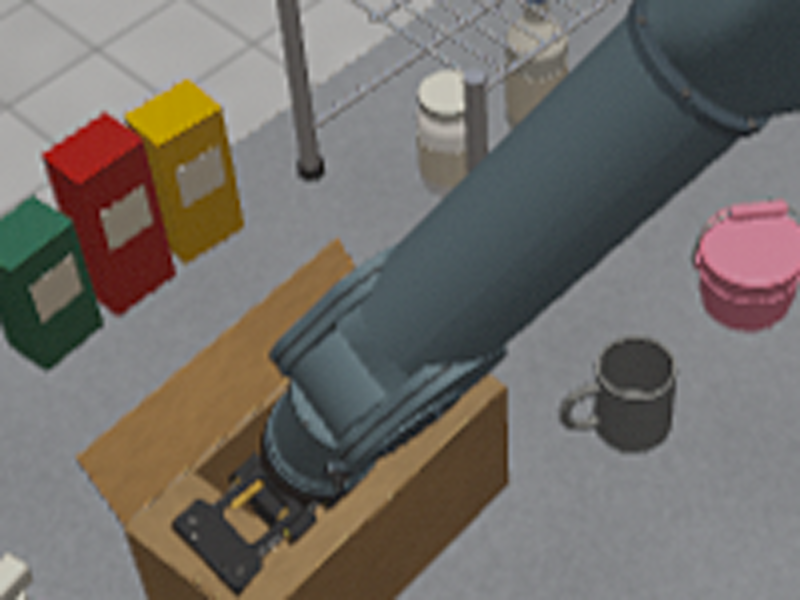

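Emit:
apply_moves([
  [0.0003, 0, 0.0006],
  [0, 0, 0],
  [0.0003, 0, 0.0006],
  [0, 0, 0],
  [0.0003, 0, 0.0005],
  [0, 0, 0],
  [0, 0, 0],
  [0, 0, 0],
  [0, 0, 0],
  [0, 0, 0],
], spin=[0, 0, 0, 0, 0, 0, 0, 0, 0, 0], grip=[0, 0, 0, 0, 0, 0, 0, 0, 0, 0])

```text
clock: 33.8
ee_pos: [0.4893, 0.33, 0.1611]
tool_rot: [-3.138, 0.434, -3.111]
wrist_force: [-2.5, -0.3, 7.0]
grip_width: 0.0005
```

```bash
python3 st.py; python3 go.py  .48 .31 .30 .665 .27 .30 .665 .27 .185
```

```text
clock 33.8
joint_pos [-0.8993  0.431   0.0753  2.0655  0.7103  0.4358  0.1461]
ee_pos [0.4893 0.33   0.1611]
tool_rot [-3.1382  0.4337 -3.111 ]
wrist_force [-2.4883 -0.2996  7.0139]
grip_width 0.0005025679221475866
x [-0.907  -0.0277 -0.4203] y [-0.0291  0.9996 -0.003 ] z [ 0.4202  0.0095 -0.9074]
[0.48 0.31 0.3 ] d [-0.0494 -0.0202 -0.1301] rows 3.2525521215688182 3.3720454953179506
[0.665 0.27  0.3  ] d [-0.1667 -0.0454  0.0774] rows 4.167056876878894 4.5389672016181555
[0.665 0.27  0.185] d [0.0483 0.0004 0.1044] rows 2.608769126815677 2.7577937649880098
```

Emit:
apply_moves([
  [-0.004, 0, -0.01],
  [-0.0115, -0.005, -0.03],
  [-0.0115, -0.005, -0.03],
  [-0.0115, -0.005, -0.03],
  [-0.0115, -0.005, -0.03],
  [-0.033, -0.009, 0.015],
  [-0.033, -0.009, 0.015],
  [-0.033, -0.009, 0.015],
  [-0.033, -0.009, 0.015],
  [-0.033, -0.009, 0.015],
], spin=[0, 0, 0, 0, 0, 0, 0, 0, 0, 0], grip=[0, 0, 0, 0, 0, 0, 0, 0, 0, 0])

```text
clock: 34.63
ee_pos: [0.6646, 0.2697, 0.301]
tool_rot: [-3.138, 0.433, -3.111]
wrist_force: [0.3, 0.6, -0.2]
grip_width: 0.0003
```

```bash
python3 st.py; python3 go.py .665 .27 .30 .665 .27 .185
python3 - <<'E'
from h import *
a=ctrl.camera("top");crop(a,100,120,260,240,5,"pics/t16.png")
E
```

```text
clock 34.6333
joint_pos [-0.5369  0.4145 -0.0065  1.6688  0.3325  0.7041  0.8424]
ee_pos [0.6646 0.2697 0.301 ]
tool_rot [-3.1379  0.4333 -3.1108]
wrist_force [ 0.3155  0.6389 -0.1976]
grip_width 0.0003081428587016089
x [-0.9071 -0.028  -0.4199] y [-0.0293  0.9996 -0.0034] z [ 0.4198  0.0092 -0.9076]
[0.665 0.27  0.3  ] d [0.0001 0.0003 0.0011] rows 0.027057792253763393 0.027240488303202776
[0.665 0.27  0.185] d [0.0483 0.0004 0.1044] rows 2.6092679530650633 2.7577937649880084
```

View pics/t16.png

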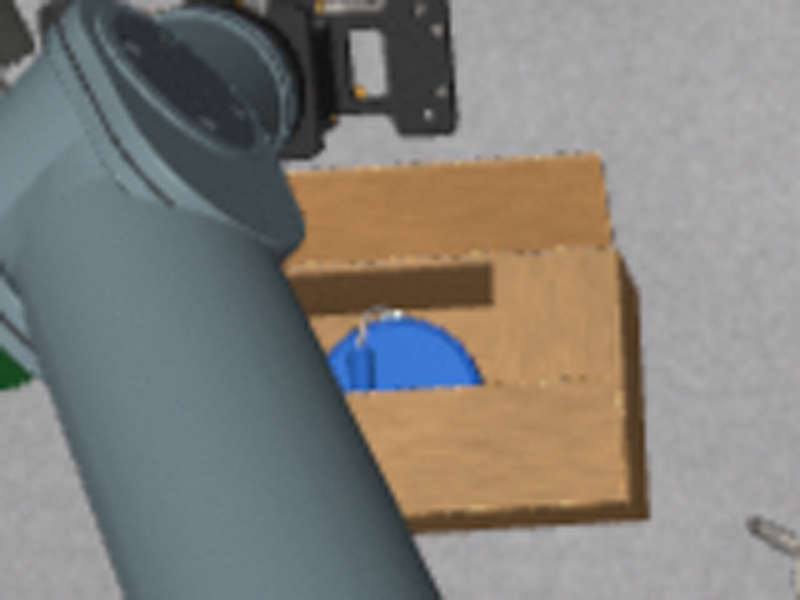

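Emit:
apply_moves([
  [0.007, 0, 0.015],
  [0.007, 0, 0.015],
  [0.007, 0, 0.015],
  [0.007, 0, 0.015],
  [0.007, 0, 0.015],
  [0.007, 0, 0.015],
  [0.006, 0, 0.014],
  [0, 0, 0],
  [0, 0, 0],
  [0, 0, 0],
], spin=[0, 0, 0, 0, 0, 0, 0, 0, 0, 0], grip=[0, 0, 0, 0, 0, 0, 0, 0, 0, 0])

```text
clock: 35.52
ee_pos: [0.6636, 0.2703, 0.1874]
tool_rot: [-3.138, 0.434, -3.111]
wrist_force: [-0.1, 0.4, -0.2]
grip_width: 0.0002
```

```bash
python3 st.py; python3 go.py .61 .27 .20 .56 .27 .205 .53 .27 .195 .53 .27 .162
python3 - <<'E'
from h import *
a=ctrl.camera("side");crop(a,110,110,310,260,4,"pics/s17.png")
E
```

```text
clock 35.5167
joint_pos [-0.5806  0.5468  0.0501  1.7692  0.4096  0.4789  0.7258]
ee_pos [0.6636 0.2703 0.1874]
tool_rot [-3.1384  0.4343 -3.1109]
wrist_force [-0.1449  0.4048 -0.1945]
grip_width 0.0002247167637462006
x [-0.9068 -0.0278 -0.4207] y [-0.0293  0.9996 -0.0029] z [ 0.4206  0.0097 -0.9072]
[0.61 0.27 0.2 ] d [ 0.0433  0.0012 -0.034 ] rows 1.0836774821853832 1.320937345853862
[0.56  0.27  0.205] d [ 0.0432  0.0014 -0.0256] rows 1.0808571449127256 1.2050210576883547
[0.53  0.27  0.195] d [ 0.0314  0.0009 -0.0035] rows 0.7852521342436981 0.7583399664672379
[0.53  0.27  0.162] d [0.0139 0.0001 0.0299] rows 0.7484237415705205 0.7913669064748203
```

View pics/s17.png

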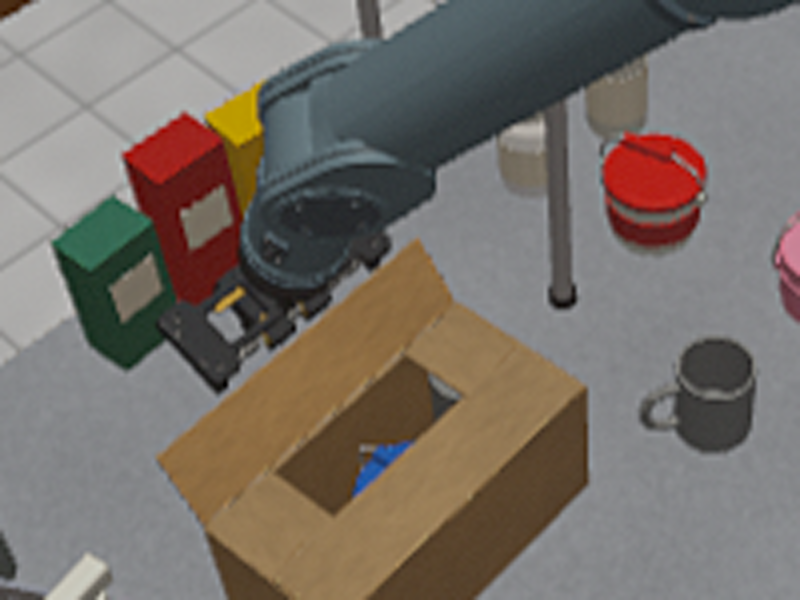

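Emit:
apply_moves([
  [0.009, 0, -0.0065],
  [0.009, 0, -0.0065],
  [0.009, 0.001, -0.0065],
  [0.009, 0, -0.0065],
  [0.009, 0, -0.0065],
  [0.009, 0.001, -0.006],
  [0.009, 0, -0.0055],
  [0.008, 0, -0.005],
  [0.008, 0.001, -0.005],
  [0.008, 0, -0.005],
], spin=[0, 0, 0, 0, 0, 0, 0, 0, 0, 0], grip=[0, 0, 0, 0, 0, 0, 0, 0, 0, 0])

```text
clock: 36.4
ee_pos: [0.5581, 0.2703, 0.2033]
tool_rot: [-3.138, 0.433, -3.11]
wrist_force: [1.0, -0.1, -0.3]
grip_width: 0.0006
```

```bash
python3 st.py; python3 go.py .53 .27 .195 .53 .27 .162
python3 - <<'E'
from h import *
a=ctrl.camera("side");crop(a,110,110,310,260,4,"pics/s18.png")
E
```

```text
clock 36.4
joint_pos [-0.7461  0.3872  0.1151  1.9957  0.4853  0.4506  0.5479]
ee_pos [0.5581 0.2703 0.2033]
tool_rot [-3.1377  0.4327 -3.1102]
wrist_force [ 0.9978 -0.054  -0.287 ]
grip_width 0.0005718943044824932
x [-0.9074 -0.0285 -0.4193] y [-0.0298  0.9996 -0.0035] z [ 0.4192  0.0093 -0.9078]
[0.53  0.27  0.195] d [ 0.029   0.0005 -0.0043] rows 0.7252498586545263 0.70328708688749
[0.53  0.27  0.162] d [0.0138 0.0001 0.03  ] rows 0.7489642480923896 0.79136690647482
```

View pics/s18.png

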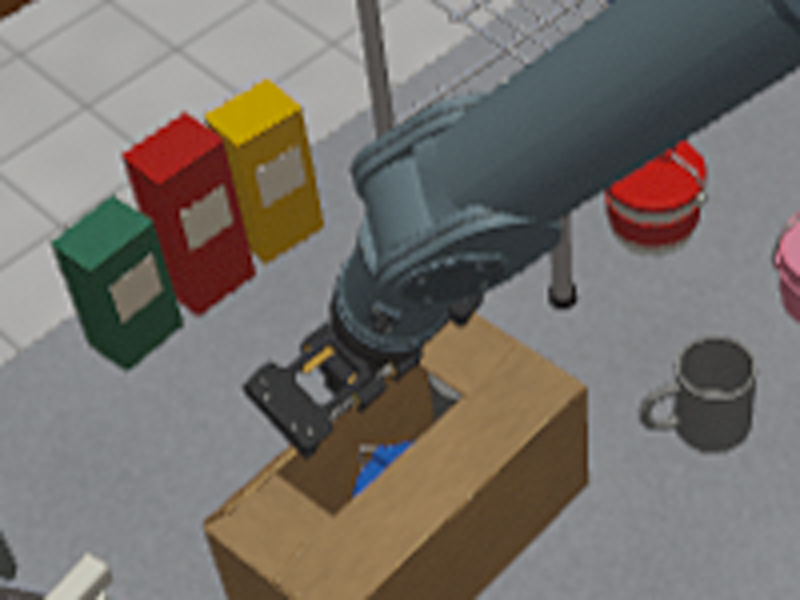

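Emit:
apply_moves([
  [0.007, 0, -0.0015],
  [0.007, 0, -0.0015],
  [0.007, 0, -0.0015],
  [0.006, 0, -0.001],
  [0.005, 0, 0],
  [0.003, 0, 0.006],
  [0.003, 0, 0.007],
  [0.003, 0, 0.007],
  [0.002, 0, 0.006],
  [0.002, 0, 0.004],
], spin=[0, 0, 0, 0, 0, 0, 0, 0, 0, 0], grip=[0, 0, 0, 0, 0, 0, 0, 0, 0, 0])

```text
clock: 37.28
ee_pos: [0.5288, 0.2687, 0.1611]
tool_rot: [-3.137, 0.432, -3.111]
wrist_force: [-1.8, 0.8, 9.3]
grip_width: 0.0003
```

```bash
python3 st.py; python3 go.py .53 .27 .161;python3 - <<'E'
from h import *
a=ctrl.camera("side");crop(a,110,110,310,260,4,"pics/s19.png")
E
```

```text
clock 37.2833
joint_pos [-0.8418  0.4261  0.1882  2.0863  0.5768  0.3418  0.3995]
ee_pos [0.5288 0.2687 0.1611]
tool_rot [-3.1368  0.4324 -3.1106]
wrist_force [-1.7804  0.7577  9.2834]
grip_width 0.000337674284910252
x [-0.9075 -0.0281 -0.419 ] y [-0.029   0.9996 -0.0043] z [ 0.419   0.0082 -0.908 ]
[0.53  0.27  0.161] d [-0.0011  0.0013  0.0006] rows 0.03149918816888955 0.041679839973057284
```

View pics/s19.png

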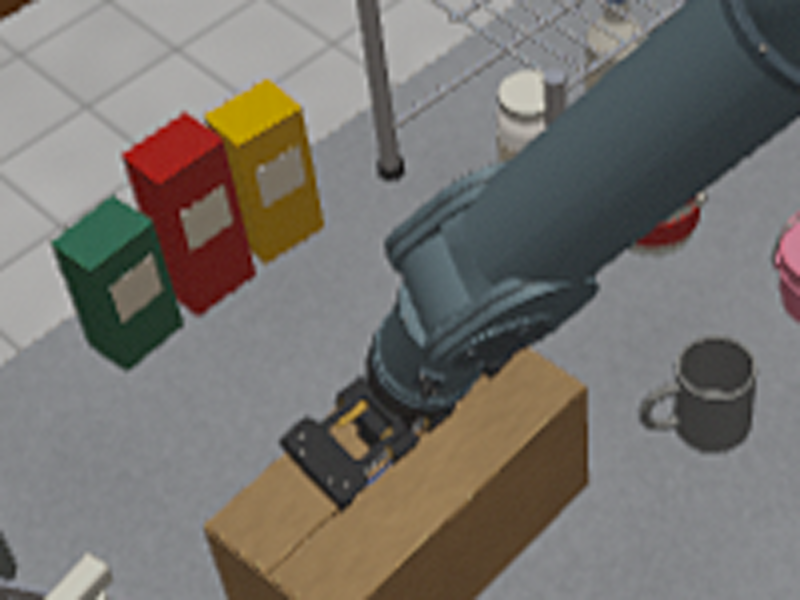

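Firm contact at z 0.161 with about 9 N, so the far flap is flat too. I'll withdraw and check.

Emit:
apply_moves([
  [-0.004, 0, -0.01],
  [-0.01, 0, -0.025],
  [-0.012, 0, -0.03],
  [-0.012, 0, -0.03],
  [-0.01, -0.01, -0.03],
  [0, -0.03, -0.015],
  [0, -0.035, -0.01],
  [0, -0.035, 0],
  [0, -0.035, 0],
  [0, -0.03, 0],
], spin=[0, 0, 0, 0, 0, 0, 0, 0, 0, 0], grip=[0, 0, 0, 0, 0, 0, 0, 0, 0, 0])

```text
clock: 38.17
ee_pos: [0.5145, 0.0915, 0.3193]
tool_rot: [-3.138, 0.434, -3.112]
wrist_force: [0.9, 0.0, 0.7]
grip_width: -0.0001
```

Emit:
apply_moves([
  [0, -0.035, 0],
  [0, -0.035, 0],
  [0, -0.035, 0],
  [0, -0.02, 0],
  [0, 0, 0],
  [0, 0, 0],
  [0, 0, 0],
  [0, 0, 0],
  [0, 0, 0],
  [0, 0, 0],
], spin=[0, 0, 0, 0, 0, 0, 0, 0, 0, 0], grip=[0, 0, 0, 0, 0, 0, 0, 0, 0, 0])

```text
clock: 39.0
ee_pos: [0.5183, -0.0298, 0.3196]
tool_rot: [-3.138, 0.433, -3.109]
wrist_force: [0.7, -0.1, -0.3]
grip_width: 0.0004
```

```bash
python3 st.py
python3 - <<'E'
from h import *
a=ctrl.camera("side");cv2.imwrite("pics/s20.png",a[:,:,::-1]);crop(a,110,130,310,280,4,"pics/s20c.png")
a=ctrl.camera("top");cv2.imwrite("pics/t20.png",a[:,:,::-1])
E
```

```text
clock 39.0
joint_pos [-0.3619  0.0015  0.3344  2.1449  0.0023  0.5622  1.5735]
ee_pos [ 0.5183 -0.0298  0.3196]
tool_rot [-3.1377  0.433  -3.1088]
wrist_force [ 0.7347 -0.1455 -0.3016]
grip_width 0.0004124641834099478
x [-0.9072 -0.0298 -0.4196] y [-0.0311  0.9995 -0.0035] z [ 0.4195  0.0099 -0.9077]
```

View pics/s20c.png

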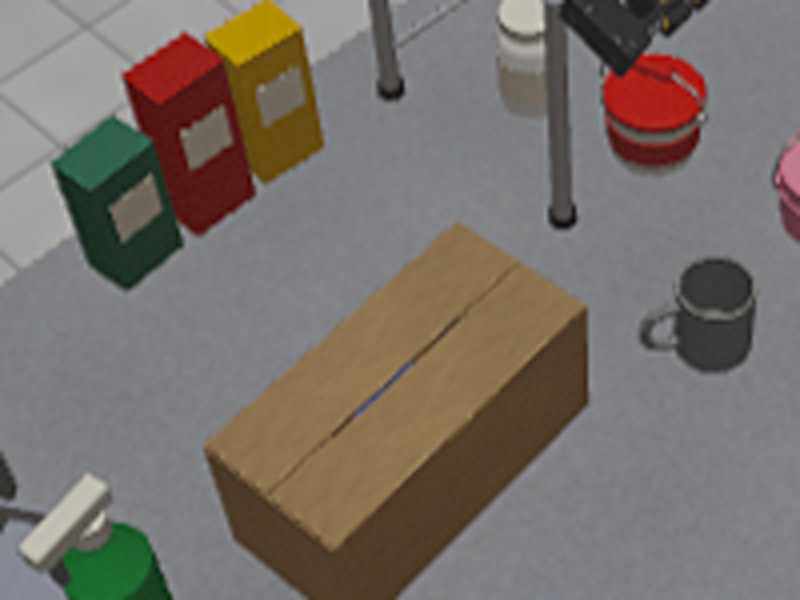

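View pics/t20.png

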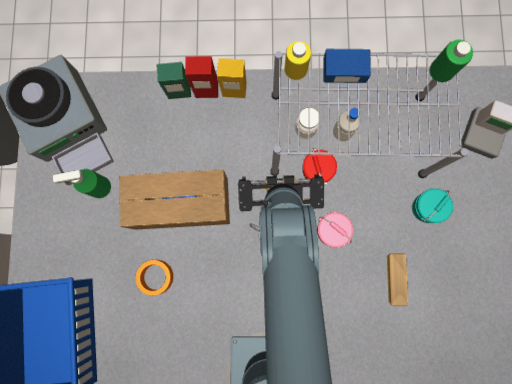

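Both flaps lie flat, with only a thin slit between them at about (390,385) in the side crop. All the bystanders are where they were in the first picture, and the arm is clear, so I'm handing in.

```bash
python3 -c "
from cell import ctrl
print(ctrl.hand_in())"
```

```text
the job is handed in; nothing more can be done
None
```

The blue-lidded pail stands upright on the carton floor in the opening, and both long flaps are folded flat. I handed the job in at about 39 s of the 70 s allowed.

- **Tilt:** The moves give no direct tilt, so I pushed the arm to its upper reach limit until the tool leaned about 0.44 rad. With that tilt I took the pail out from under the shelf by its handle.
- **Extra set-down:** I put the pail down once on the counter in front of the shelf. I then gripped the sleeve again nearer the fingertips so the gripper body would clear the carton rim. The first try at that second grip sat too high on the sleeve, so I opened and took it again deeper.
- **Placing:** The pail touched the carton floor at the height I expected, with about 9 N of contact, and stayed upright when I let go. The near flap then the far flap were pushed over and pressed down, at 7 N and 9 N.
- **Last checks:** The final pictures show both flaps flat with only a thin slit between them. By eye, the shelf, red pail and other items I could see are where they started. The arm hides part of the cup in the top view, but it looks unmoved in the side view. The robot touches nothing, and no check failed.
- **Not measured:** After folding, the pail shows only as a blue strip through the slit. Its handle was leaning towards +y when I last saw it, and both flaps still closed flat over it.

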